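Eject the stuck test bars and tray them for weighing

ROBOT

A 6-joint arm with a two-finger parallel gripper is mounted at the origin on a cart in front of the work surface, level with it; the furniture and walls round the work are solid. World frame = base frame: x ahead of the robot, y to its left, z up, the work surface at z = 0. Lengths are in m, angles in degrees, forces in N, time in s.
With the tool pointing down it reaches from about 0.275 to 0.85 m from the base axis. Payload 19 kg.
Tool frame: the origin (TCP) lies at the very end of the fingers, on their centre line; the grasp point (between the pads) lies 19 mm behind it (ctrl.pinch_z is the z of the grasp point in the tool frame, in m); z points along the fingers, y is the direction in which the jaws open and shut (so a half turn about z gives the same grasp; the last joint's range is limited). The gripper opens to 85 mm and grips with 20 to 120 N. Pads are 22 mm wide; open, the fingers measure 114 mm over their backs; the gripper's body (76 mm by 85 mm) begins 54 mm behind the grasp point. The pads swing forward as they close: fully open they stand 13 mm farther back than shut.
Start: joints at [-76.031, 8.623, 82.357, -0, 89.026, -7.678], TCP at [0.212, -0.534, 0.231] pointing down, gripper open.
Joint ranges: [-160.23, 160.23], [-39.13, 120.54], [6.94, 153.29], [-79.49, 259.48], [9.18, 160.14], [-161.06, 161.06]. Speed limits (degrees/s): [108.29, 108.29, 127.2, 172.46, 172.46, 172.46].

INTERFACE

Orientations are given as [roll, pitch, yaw] about the fixed x, y, z axes, in that order (R = Rz(yaw) Ry(pitch) Rx(roll)).
In Python, from rig import monitor, eyes, ctrl gives the robot as it stands.
- The arm moves only by the tool arm_command, never from a script. Its argument "motion" is a list of rows, each a list of 7 numbers: the shift along the tool's x, y, z as a fraction of full scale, then the turn, a rotation vector about the tool's x, y, z as a fraction of full scale, then the opening, from 0 (shut) to 1 (fully open). A call has 1 to 10 rows; each row shifts and turns the commanded pose from where the row before left it, along the tool's axes as they then stand; what a row does not reach is not made up. Full scale, the value 1, is 300 mm for a shift and 45 degrees for a turn. A row lasts 1/8 s, in which the tool goes at most 62.5 mm and 10.7 degrees, less where a joint would pass 70% of its speed; a pose out of reach is approached as far as the arm can. A call with a number of a shift or a turn outside -1 to 1 is refused whole. A call with a gripper value outside its range is refused whole. The fingers move at their own pace and stop on an object; "squeeze" is the grip in N (left out, the last holds). Time passes only in rows, so rows that do not move let the fingers close. It gives the time, the measured TCP pose, the force and the opening at its end, in the units of the state.
- monitor.read_state(): the state, without advancing time (a new reading comes with each control period).
- eyes.snapshot(name): name is "scene" or "side" or "wrist"; returns a dict with "color" (420x560x3 uint8, red, green, blue), "vertical_fov" (degrees; the focal length in pixels is half the picture's height over the tangent of half this angle, whatever the lens; pixels are square), "cx", "cy" (the principal point, pixels), "view" (4x4, takes a point from world to camera coordinates); the wrist camera has in their place "tool_from_camera" (4x4, takes a point from camera to tool coordinates, whose origin is the TCP and whose axes are the flange's). Camera axes: x right, y down, z forward; pixel columns grow to the right and rows downward; lengths in m; the calibration is good to about 2 mm. A picture is of the moment at which its call begins: read the wrist's pose just before it. There is no depth.
- ctrl.finish_job(): hands the job in, once; it reports no verdict.
The state is a dict: "time": time; "joint_pos": joint angles; "joint_vel": joint speeds; "joint_torque": joint torques, N m; "eef_pos": TCP position; "tool_rot": TCP orientation; "force": force on the tool from outside, world axes, zero at the start; "ft_torque": the same for the moment, N m; "width": opening from 0.0 (shut) to 1.0 (fully open).
Only numpy, scipy, OpenCV 4.12 (cv2) and the standard library are available. Lean on these libraries where they do the work, as an engineer would, in place of code of your own. Each camera call takes 0.05 s, during which the arm holds its last target.

TASK

Three or all four of the bores of the low steel mould hold a stuck white test bar: pick up the ejector rod and push its nose into each filled bore from the side without a ledge, driving every bar right out onto the ledge. Then get the tray ready for the balance: lay each bar flat in a bar compartment of its own and lay the rod flat in its long compartment with the nose down the narrow channel, and leave the things standing around as they are.

Things in the scene. Friction and masses are not known exactly. Their poses are not given: they have to be found in the camera images.
- mould: low fixed dark steel block, 176 (x) x 154 (y) mm; origin: centre of underside, z up. Base slab 15 mm thick; block proper from y = -77 mm (entry face) to y = -7 mm (exit face), top z = 37 mm, screw heads to 41 mm; beyond it an open catch ledge at z = 15 mm, y = -7 to +73 mm, ending in a lip 6 mm high. 4 bores along y, 16 x 16 mm, floor level with the ledge; 3 or 4 hold a bar, seen through an 8 mm slot on top
- bore_1 (a point): entry mouth of bore 1 (mould x = -60 mm, y = -77 mm, z = 22 mm), on the axis of the bar stuck in it; axes as the mould's: push along +y. From this axis the bore has 6 mm free to -x (spring shoe), 7 mm to +x, 7 mm below and 9 mm above
- bore_2 (a point): entry mouth of bore 2 (mould x = -20 mm, y = -77 mm, z = 22 mm), on the axis of the bar stuck in it; axes as the mould's: push along +y. From this axis the bore has 6 mm free to -x (spring shoe), 7 mm to +x, 7 mm below and 9 mm above
- bore_3 (a point): entry mouth of bore 3 (mould x = +20 mm, y = -77 mm, z = 22 mm), on the axis of the bar stuck in it; axes as the mould's: push along +y. From this axis the bore has 6 mm free to -x (spring shoe), 7 mm to +x, 7 mm below and 9 mm above
- bore_4 (a point): entry mouth of bore 4 (mould x = +60 mm, y = -77 mm, z = 22 mm), on the axis of the bar stuck in it; axes as the mould's: push along +y. From this axis the bore has 6 mm free to -x (spring shoe), 7 mm to +x, 7 mm below and 9 mm above
- bar_1: white ceramic test bar, 60 x 14 x 14 mm, 45 g; origin at its centre, y along its length. May be absent. Starts in bore 1, about 5 mm inside both faces, held by a spring shoe half-way along: some 6 to 12 N move it, until its rear end has passed the shoe; when pushed wholly out it lies flat on the ledge and can be gripped across its width from above
- bar_2: white ceramic test bar, 60 x 14 x 14 mm, 45 g; origin at its centre, y along its length. May be absent. Starts in bore 2, about 5 mm inside both faces, held by a spring shoe half-way along: some 6 to 12 N move it, until its rear end has passed the shoe; when pushed wholly out it lies flat on the ledge and can be gripped across its width from above
- bar_3: white ceramic test bar, 60 x 14 x 14 mm, 45 g; origin at its centre, y along its length. May be absent. Starts in bore 3, about 5 mm inside both faces, held by a spring shoe half-way along: some 6 to 12 N move it, until its rear end has passed the shoe; when pushed wholly out it lies flat on the ledge and can be gripped across its width from above
- bar_4: white ceramic test bar, 60 x 14 x 14 mm, 45 g; origin at its centre, y along its length. May be absent. Starts in bore 4, about 5 mm inside both faces, held by a spring shoe half-way along: some 6 to 12 N move it, until its rear end has passed the shoe; when pushed wholly out it lies flat on the ledge and can be gripped across its width from above
- rod: the ejector rod, lying on the bench at the right at the start: a ribbed black handle 60 mm long, 18 x 18 mm square, and a steel nose, 8 mm thick, 88 mm long, straight in line with it; 120 g. Origin: centre of the handle; x along the rod to the nose. Lying down, its axis is 9 mm above the surface
- rod_tip (a point): the end of the rod's nose, 118 mm from the handle's centre; axes as the rod's
- tray: flat grey fixed tray, 156 (x) x 208 (y) mm; origin: centre of underside. Floor 4 mm thick, walls and ribs 8 mm above it. Near half (-x): 4 bar compartments along x, 66 x 19 mm, ribs 11 mm long at both ends, middle 44 mm open for fingers. Far half: rod compartment along y: handle bay 78 mm wide in x, from a stop at y = -85 to y = -15 mm, then two ribs with a 15 mm channel for the nose, y = -15 to +55 mm
- slot_1 (a point): bar compartment 1 of the tray (tray x = -41 mm, y = -60 mm): where the centre of a bar lying in it is, 7 mm above the tray floor; a bar lies along x
- slot_2 (a point): bar compartment 2 of the tray (tray x = -41 mm, y = -20 mm): where the centre of a bar lying in it is, 7 mm above the tray floor; a bar lies along x
- slot_3 (a point): bar compartment 3 of the tray (tray x = -41 mm, y = +20 mm): where the centre of a bar lying in it is, 7 mm above the tray floor; a bar lies along x
- slot_4 (a point): bar compartment 4 of the tray (tray x = -41 mm, y = +60 mm): where the centre of a bar lying in it is, 7 mm above the tray floor; a bar lies along x
- rod_slot (a point): rod compartment of the tray (tray x = +35 mm, y = -50 mm): where the handle's centre of the rod lying in it is, 9 mm above the tray floor; the nose points to +y
- beaker: small clear glass beaker, 46 mm wide, 60 mm high, a bystander; origin at the centre of its underside
- stopper: small brown rubber stopper, 31 mm wide, 25 mm high, a bystander; origin at the centre of its underside
- weight_100g: small upright grey knobbed weight, 24 mm wide, 42 mm high, a bystander; origin at the centre of its underside

How it is judged (in metres and radians):
On the way, in this order (a step that is already met when the one before it is completed fails the run):
1. the nose of the rod is in a bore of the mould (y of rod_tip in the frame of mould between -0.065 and 0.06 m and z of rod_tip in the frame of mould between 0.015 and 0.031 m and x of rod_tip in the frame of mould between -0.08 and 0.08 m), for 0.1 s.
2. every bar has been driven out of the mould (its centre at least 27 mm beyond the exit face) ((y of bar_1 in the frame of mould above 0.02 m or y of bar_1 in the frame of mould below -0.11 m or z of bar_1 in the frame of mould above 0.05 m) and (y of bar_2 in the frame of mould above 0.02 m or y of bar_2 in the frame of mould below -0.11 m or z of bar_2 in the frame of mould above 0.05 m) and (y of bar_3 in the frame of mould above 0.02 m or y of bar_3 in the frame of mould below -0.11 m or z of bar_3 in the frame of mould above 0.05 m) and (y of bar_4 in the frame of mould above 0.02 m or y of bar_4 in the frame of mould below -0.11 m or z of bar_4 in the frame of mould above 0.05 m)), for 0.2 s.
At the end, for the whole second after the job is handed in: Each bar lies flat at rest in a bar compartment of its own (within 8 mm of its centre, within 0.15 rad along it, raised less than 4 mm); the rod lies in its compartment (handle centre within 12 mm, raised less than 4 mm), nose in the channel towards the tray's +y (((horizontal distance between bar_1 and slot_1 below 0.008 m and z of bar_1 in the frame of slot_1 below 0.004 m) or (horizontal distance between bar_1 and slot_2 below 0.008 m and z of bar_1 in the frame of slot_2 below 0.004 m) or (horizontal distance between bar_1 and slot_3 below 0.008 m and z of bar_1 in the frame of slot_3 below 0.004 m) or (horizontal distance between bar_1 and slot_4 below 0.008 m and z of bar_1 in the frame of slot_4 below 0.004 m)) and angle between the y axis of each of bar_1, bar_2, bar_3, bar_4 and the x axis of tray, either way round below 0.15 rad and linear speed of each of bar_1, bar_2, bar_3, bar_4, rod below 0.02 m/s and ((horizontal distance between bar_2 and slot_1 below 0.008 m and z of bar_2 in the frame of slot_1 below 0.004 m) or (horizontal distance between bar_2 and slot_2 below 0.008 m and z of bar_2 in the frame of slot_2 below 0.004 m) or (horizontal distance between bar_2 and slot_3 below 0.008 m and z of bar_2 in the frame of slot_3 below 0.004 m) or (horizontal distance between bar_2 and slot_4 below 0.008 m and z of bar_2 in the frame of slot_4 below 0.004 m)) and ((horizontal distance between bar_3 and slot_1 below 0.008 m and z of bar_3 in the frame of slot_1 below 0.004 m) or (horizontal distance between bar_3 and slot_2 below 0.008 m and z of bar_3 in the frame of slot_2 below 0.004 m) or (horizontal distance between bar_3 and slot_3 below 0.008 m and z of bar_3 in the frame of slot_3 below 0.004 m) or (horizontal distance between bar_3 and slot_4 below 0.008 m and z of bar_3 in the frame of slot_4 below 0.004 m)) and ((horizontal distance between bar_4 and slot_1 below 0.008 m and z of bar_4 in the frame of slot_1 below 0.004 m) or (horizontal distance between bar_4 and slot_2 below 0.008 m and z of bar_4 in the frame of slot_2 below 0.004 m) or (horizontal distance between bar_4 and slot_3 below 0.008 m and z of bar_4 in the frame of slot_3 below 0.004 m) or (horizontal distance between bar_4 and slot_4 below 0.008 m and z of bar_4 in the frame of slot_4 below 0.004 m)) and horizontal distance between rod and rod_slot below 0.012 m and z of rod in the frame of rod_slot below 0.004 m and y of rod_tip in the frame of rod_slot above 0.1 m); the robot touches nothing.
It fails at once if a bystander was shoved more than 30 mm or knocked over (distance of any of beaker, stopper, weight_100g from where it was at the start of the episode above 0.03 m or angle between any of beaker, stopper, weight_100g's own z axis and vertical above 0.7 rad).
Of bar_1, bar_2, bar_3, bar_4 only 3 to 4 are there at a start; the rules pass over those that are not, and their reading is None.
At some moment in a run one of rod may be knocked a few centimetres aside while the robot is not near it.
Once in a run the grip may slacken for a moment while it holds something.
It also fails if it takes over 208 s, if anything falls off the work surface, if the arm or the gripper's body presses on something with over 40 N, if the wrist force passes 120 N, or if a joint passes its speed limit or range.

## Working session

There is one attempt and no reset: what is moved stays moved. The work goes in short steps, Python scripts to look and compute and a tool call to move; the robot and the scene stay as the last step left them, time stands still between calls to the robot, and variables do not carry over. Pictures are saved under pics/ and viewed, and the job is handed in when it is done.

Besides the shell and the picture viewer there is one more tool, called after ">>>" as name(argument=value, ...) on one line, values as JSON. arm_command: Moves the arm, as the interface text tells. Its arguments: {"type":"object","properties":{"motion":{"type":"array"},"squeeze":{"type":"number"}},"required":["motion"]}

```bash
ls; mkdir -p pics; cat > h.py <<'E'
import numpy as np,cv2
from rig import monitor,eyes,ctrl
from scipy.spatial.transform import Rotation as R
def snap(n,f):
    s=monitor.read_state(); d=eyes.snapshot(n)
    cv2.imwrite('pics/'+f+'.png',d['color'][:,:,::-1]); 
    d['state']=s; 
    np.save('pics/'+f+'.npy',d,allow_pickle=True); return d
def load(f): return np.load('pics/'+f+'.npy',allow_pickle=True).item()
def cam(d):
    h=d['color'].shape[0]; f=h/2/np.tan(np.radians(d['vertical_fov'])/2)
    if 'view' in d: M=np.linalg.inv(np.array(d['view']))
    else:
        s=d['state'];T=np.eye(4);T[:3,:3]=R.from_euler('xyz',s['tool_rot'],degrees=True).as_matrix();T[:3,3]=s['eef_pos']
        M=T@np.array(d['tool_from_camera'])
    return f,d['cx'],d['cy'],M
def ray(d,u,v,z):
    f,cx,cy,M=cam(d); r=M[:3,:3]@np.array([(u-cx)/f,(v-cy)/f,1]); o=M[:3,3]
    return o+r*(z-o[2])/r[2]
def proj(d,p):
    f,cx,cy,M=cam(d); q=np.linalg.inv(M)@np.append(p,1); return np.array([cx+f*q[0]/q[2],cy+f*q[1]/q[2]])
E
python3 - <<'E'
from h import *
print(monitor.read_state())
for n in ['scene','side','wrist']:
    d=snap(n,n+'0'); print(n,[np.round(d[k],3).tolist() for k in d if k not in('color','state')], d['color'].shape)
    f,cx,cy,M=cam(d);print(M.round(3))
E
```

```text
pics
{'time': 0.0, 'joint_pos': array([-7.60332264e+01,  8.65069324e+00,  8.23934589e+01, -1.85487719e-03,
        8.90286888e+01, -7.67618435e+00]), 'joint_vel': array([ 0.00918265, -0.07631676, -0.0156133 ,  0.03463297,  0.06372107,
       -0.04226432]), 'joint_torque': array([-7.90262256e-04, -7.13059473e+01, -5.70869815e+01, -2.51960091e-04,
        9.00994433e-03,  2.79339696e-05]), 'eef_pos': array([ 0.21199294, -0.53420796,  0.2306741 ]), 'tool_rot': array([-1.79927564e+02, -7.89171598e-03,  2.16429856e+01]), 'force': array([ 0.09885781,  0.04849028, -0.28351716]), 'ft_torque': array([-0.00716128, -0.02131825,  0.00987254]), 'width': 0.9975793963770164}
scene [45.645, 276.186, 210.619, [[-0.624, -0.782, -0.002, 0.346], [-0.413, 0.331, -0.848, 0.261], [0.664, -0.528, -0.529, 0.925], [0.0, 0.0, 0.0, 1.0]]] (420, 560, 3)
[[-0.624 -0.413  0.664 -0.291]
 [-0.782  0.331 -0.528  0.673]
 [-0.002 -0.848 -0.529  0.711]
 [ 0.     0.     0.     1.   ]]
side [48.801, 271.337, 211.939, [[-0.876, -0.482, -0.014, 0.5], [-0.31, 0.586, -0.749, 0.217], [0.369, -0.652, -0.663, 1.035], [0.0, 0.0, 0.0, 1.0]]] (420, 560, 3)
[[-0.876 -0.31   0.369  0.122]
 [-0.482  0.586 -0.652  0.789]
 [-0.014 -0.749 -0.663  0.855]
 [ 0.     0.     0.     1.   ]]
wrist [64.585, 276.847, 205.901, [[-0.001, -0.952, -0.306, 0.078], [1.0, -0.002, 0.0, 0.0], [-0.001, -0.306, 0.952, -0.143], [0.0, 0.0, 0.0, 1.0]]] (420, 560, 3)
[[ 0.368 -0.885 -0.285  0.285]
 [-0.93  -0.35  -0.112 -0.505]
 [-0.     0.306 -0.952  0.373]
 [ 0.     0.     0.     1.   ]]
```

View pics/scene0.png

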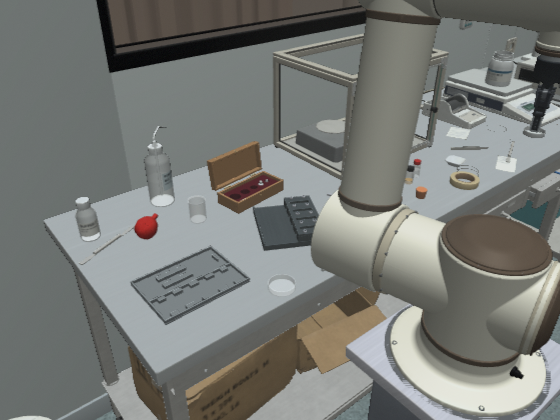

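View pics/side0.png

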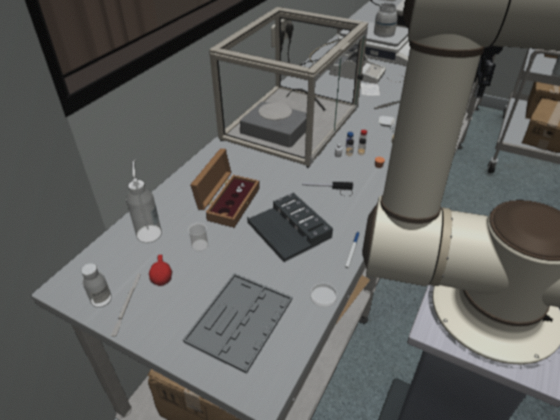

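View pics/wrist0.png

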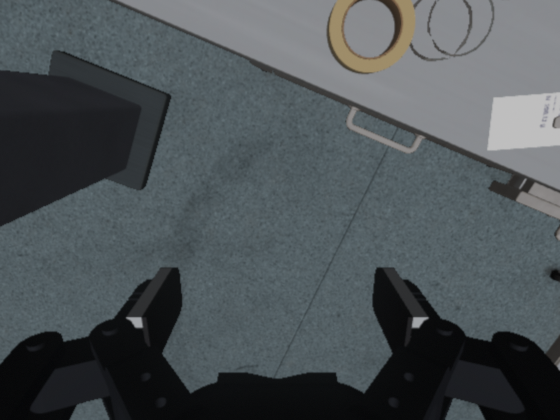

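The scene view shows the tray at about (190,282), the mould at (290,220) and the beaker at (197,210). The side view shows the rod at (330,186) with its nose pointing left. I'll enlarge the side view.

```bash
python3 - <<'E'
from h import *
d=load('side0');c=d['color'][:,:,::-1]
cv2.imwrite('pics/s1.png',cv2.resize(c[120:270,180:400],None,fx=3.6,fy=3.6,interpolation=cv2.INTER_CUBIC))
cv2.imwrite('pics/s2.png',cv2.resize(c[260:380,170:350],None,fx=4.4,fy=4.4,interpolation=cv2.INTER_CUBIC))
for u,v,z in [(303,184,.009),(333,185,.009),(354,186,.009),(199,247,0),(380,164,0),(275,277,0.0),(239,322,0)]: print(u,v,ray(d,u,v,z).round(4))
E
```

```text
303 184 [ 0.5714 -0.1965  0.009 ]
333 185 [ 0.4913 -0.2333  0.009 ]
354 186 [ 0.4351 -0.2576  0.009 ]
199 247 [0.6981 0.1543 0.    ]
380 164 [ 0.4071 -0.4111  0.    ]
275 277 [0.4774 0.1504 0.    ]
239 322 [0.4858 0.3011 0.    ]
```

View pics/s1.png

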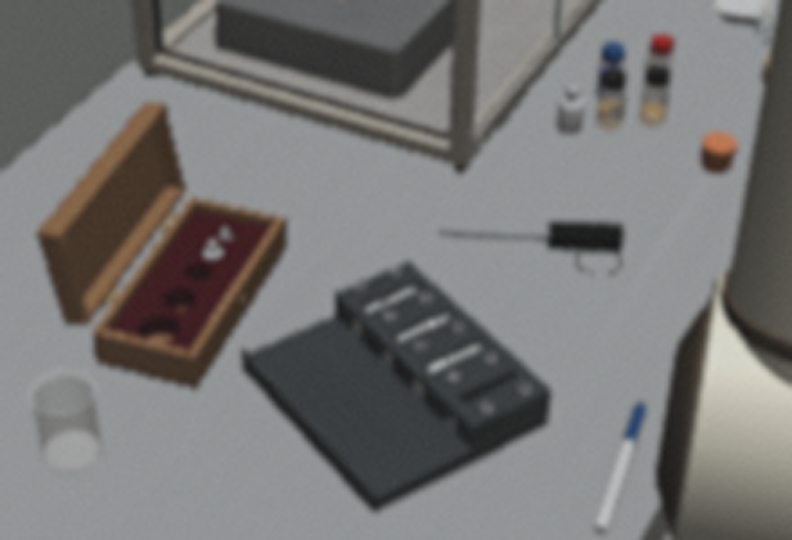

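View pics/s2.png

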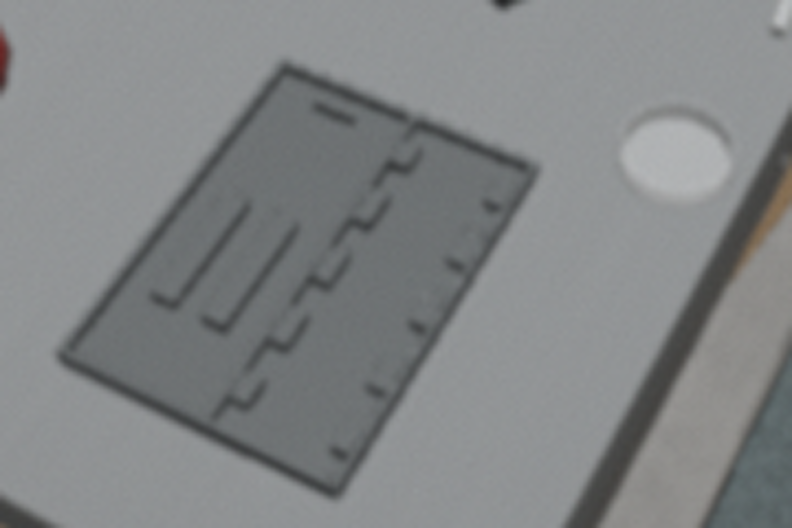

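Three bores hold bars (white slots 2, 3 and 4). The slot nearest the robot is dark, so bore 1 is empty. The ledge faces +y, the stopper is at about (380,164), and the 100 g weight is the small grey thing at (338,151). Next I move over the rod for a wrist look.

>>> arm_command(motion=[[0.134,-0.07,0,0,0,0,1],[0.134,-0.07,0,0,0,0,1],[0.134,-0.07,0,0,0,0,1],[0.134,-0.07,0,0,0,0,1],[0.134,-0.07,0,0,0,0,1],[0.134,-0.07,0,0,0,0,1],[0.134,-0.07,0,0,0,0,1],[0.134,-0.07,0,0,0,0,1],[0,0,0,0,0,0,1]])

```text
time: 1.27
eef_pos: [0.4504, -0.2575, 0.2311]
tool_rot: [-180.0, -0.0, 21.8]
force: [-0.7, -0.8, -0.1]
width: 1.002
```

```bash
python3 - <<'E'
from h import *
d=snap('wrist','w1');s=d['state'];print(s['time'],s['eef_pos'],s['tool_rot'])
snap('scene','sc1');snap('side','si1')
E
```

```text
1.275 [ 0.45035044 -0.25751927  0.23109055] [-1.79961734e+02 -1.14740017e-02  2.18384891e+01]
```

View pics/w1.png

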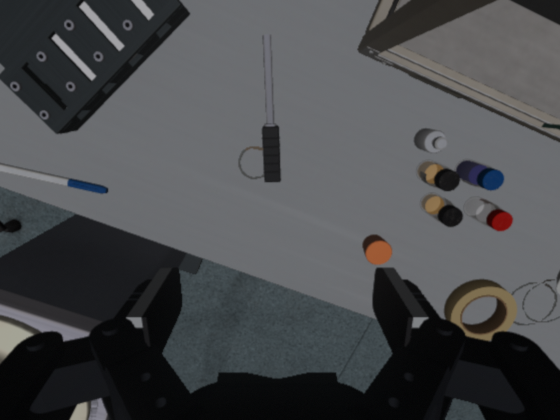

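View pics/si1.png

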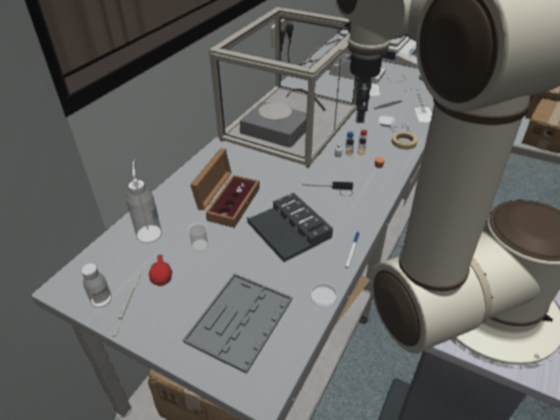

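In the wrist view the handle spans (271,126)–(272,182) and the nose tip is at (266,36). The stopper is at (378,252), the weight at (434,141), and the mould's entry side is at the upper left. Next: compute positions.

```bash
python3 - <<'E'
from h import *
d=load('w1');c=d['color']
g=cv2.cvtColor(c,cv2.COLOR_RGB2GRAY)
roi=np.zeros_like(g);roi[110:200,255:290]=1
m=((g<55)&(roi>0)).astype(np.uint8)
cs,_=cv2.findContours(m,0,1);k=max(cs,key=cv2.contourArea);r=cv2.minAreaRect(k);print(r)
b=cv2.boxPoints(r);P=np.array([ray(d,u,v,.012) for u,v in b]);print(b.round(1).tolist(),P.round(4))
print('hc',P.mean(0))
t=ray(d,266.5,36,.009); h=P.mean(0);dd=(t-h)[:2];print(t,np.hypot(*dd),np.degrees(np.arctan2(dd[1],dd[0])))
cv2.imwrite('pics/w1a.png',cv2.resize(c[20:200,0:300,::-1],None,fx=2.6,fy=2.6,interpolation=cv2.INTER_CUBIC))
for n,u,v,z in [('stopper',378,252,.025),('weight',434,141,.02),('corner',60,131,.037),('corner2',187,12,.037)]: print(n,ray(d,u,v,z).round(4))
E
```

```text
((271.1588134765625, 153.51795959472656), (55.712364196777344, 16.661149978637695), 86.98721313476562)
[[261.3999938964844, 126.0999984741211], [278.0, 125.30000305175781], [280.8999938964844, 180.89999389648438], [264.29998779296875, 181.8000030517578]] [[ 0.4917 -0.2234  0.012 ]
 [ 0.4991 -0.2395  0.012 ]
 [ 0.4441 -0.265   0.012 ]
 [ 0.4363 -0.2481  0.012 ]]
hc [ 0.46776887 -0.24401281  0.012     ]
[ 0.57456347 -0.1969852   0.009     ] 0.11669054128543385 23.76656835238442
stopper [ 0.4104 -0.3992  0.025 ]
weight [ 0.5454 -0.3976  0.02  ]
corner [ 0.4154 -0.0399  0.037 ]
corner2 [ 0.5623 -0.1262  0.037 ]
```

View pics/w1a.png

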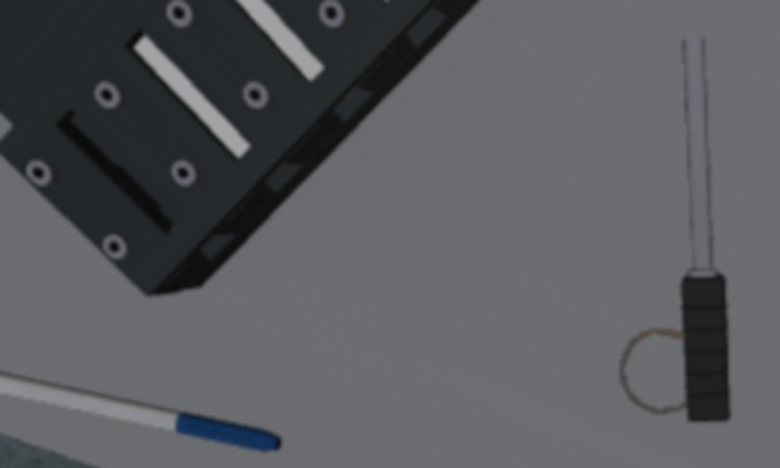

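>>> arm_command(motion=[[0.07,-0.02,0,0,0,-0.06,0.55],[0,0,0.15,0,0,0,0.55],[0,0,0.15,0,0,0,0.55],[0,0,0.15,0,0,0,0.55],[0,0,0.15,0,0,0,0.55],[0,0,0.1,0,0,0,0.55],[0,0,0,0,0,0,0.55]])

```text
time: 2.3
eef_pos: [0.4648, -0.2465, 0.0196]
tool_rot: [-179.8, 0.1, 24.3]
force: [-0.5, -0.2, -0.4]
width: 0.543
```

```bash
python3 - <<'E'
from h import *
d=snap('wrist','w2');s=d['state'];print(s['time'],s['eef_pos'],s['tool_rot'],s['force'],s['width'])
E
```

```text
2.3 [ 0.46475405 -0.24646353  0.01958639] [-1.79804284e+02  1.12038900e-01  2.42602482e+01] [-0.45281587 -0.16578705 -0.41511737] 0.5431999492809707
```

View pics/w2.png

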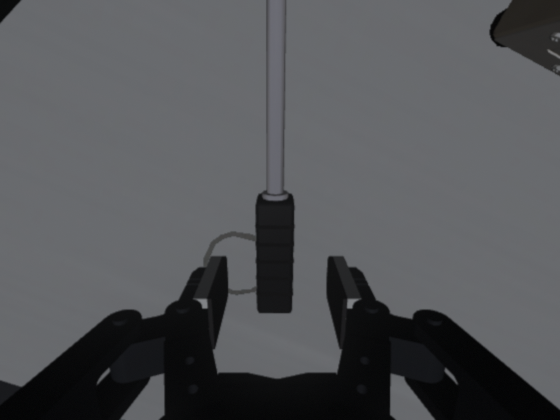

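The handle is centred between the pads, rows 193–312. I'll shift 4 mm forward, descend and close.

>>> arm_command(motion=[[0.015,0,0.03,0,0,0,0.55],[0,0,0.022,0,0,0,0.55],[0,0,0,0,0,0,0.55],[0,0,0,0,0,0,0.1],[0,0,0,0,0,0,0.1],[0,0,0,0,0,0,0.1],[0,0,0,0,0,0,0.1],[0,0,0,0,0,0,0.1]], squeeze=90)

```text
time: 3.35
eef_pos: [0.4707, -0.2446, 0.0064]
tool_rot: [180.0, -0.0, 24.4]
force: [-2.6, 1.5, 6.2]
width: 0.179
```

```bash
python3 - <<'E'
from h import *
d=snap('wrist','w3');s=d['state'];print(s['time'],s['eef_pos'],s['tool_rot'],s['force'],s['width'])
E
```

```text
3.35 [ 0.47066597 -0.24461531  0.00638994] [ 1.79962664e+02 -2.26764607e-02  2.43527429e+01] [-2.56752243  1.52151122  6.17423118] 0.179334724465622
```

View pics/w3.png

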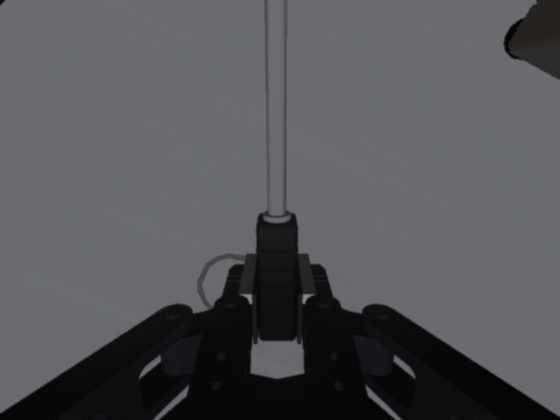

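Gripped. Now I lift, turn to the bore direction (about 60° yaw), and look down at the mould.

>>> arm_command(motion=[[0,0,-0.16,0,0,0,0.1],[0,0,-0.16,0,0,0,0.1],[0,0,-0.16,0,0,-0.16,0.1],[0,0,-0.16,0,0,-0.16,0.1],[0,0,0,0,0,-0.16,0.1],[0,0,0,0,0,-0.16,0.1],[0,0,0,0,0,-0.14,0.1],[0.115,-0.11,0,0,0,0,0.1],[0.115,-0.11,0,0,0,0,0.1],[0,0,0,0,0,0,0.1]])

```text
time: 4.65
eef_pos: [0.4482, -0.1493, 0.1982]
tool_rot: [180.0, -0.0, 59.6]
force: [0.7, -0.7, -0.7]
width: 0.179
```

```bash
python3 - <<'E'
from h import *
d=snap('wrist','w4');s=d['state'];print(s['time'],s['eef_pos'],s['tool_rot'],s['force'],s['width'])
E
```

```text
4.65 [ 0.44816153 -0.14927906  0.19821543] [ 1.79962516e+02 -2.70426482e-02  5.95862735e+01] [ 0.65622924 -0.73826086 -0.6980089 ] 0.17881640121704792
```

View pics/w4.png

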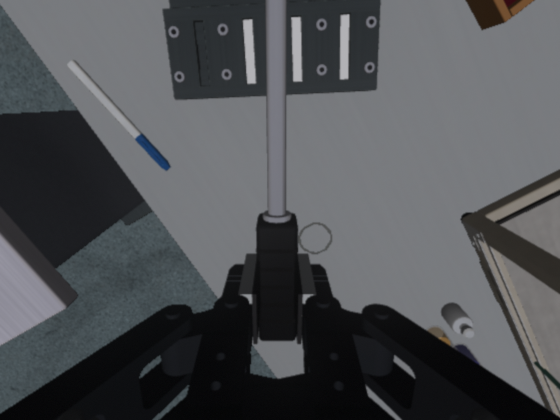

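The mould's entry edge runs (174,98)–(377,90), with screws along both rows, the dark slot at (202,52) and white slots at (250,50), (297,47) and (344,46). Next: measure precisely.

```bash
python3 - <<'E'
from h import *
d=load('w4');c=d['color'];g=cv2.cvtColor(c,cv2.COLOR_RGB2GRAY)
cv2.imwrite('pics/w4a.png',cv2.resize(c[0:120,150:400,::-1],None,fx=3.2,fy=3.2,interpolation=cv2.INTER_CUBIC))
m=(g>150).astype(np.uint8);m[:, :235]=0;m[110:]=0;m[:,360:]=0
cs,_=cv2.findContours(m,0,1)
for k in cs:
    if cv2.contourArea(k)>150:
        r=cv2.minAreaRect(k);b=cv2.boxPoints(r);P=np.array([ray(d,u,v,.037) for u,v in b]);print(np.round(r[0],1),np.round(r[1],1),P.mean(0).round(4))
        e=P[1]-P[0] if np.linalg.norm(P[1]-P[0])>np.linalg.norm(P[2]-P[1]) else P[2]-P[1]
        print(np.degrees(np.arctan2(e[1],e[0])),np.linalg.norm(e))
E
```

```text
[249.1  51. ] [62.5  7.8] [ 0.4872 -0.0378  0.037 ]
-117.70704051888816 0.04765394878912117
[296.3  49. ] [62.2  8.1] [ 0.5219 -0.0565  0.037 ]
-117.94260949388872 0.04733748441032297
[344.   46.5] [ 7.2 63.1] [ 0.5571 -0.075   0.037 ]
61.6792569213282 0.04785554652975796
```

View pics/w4a.png

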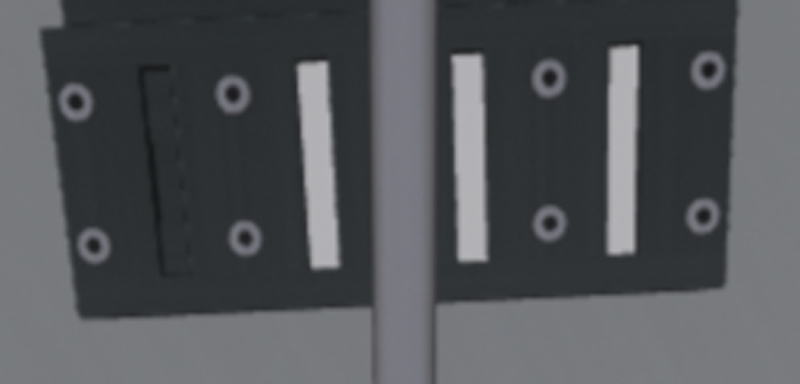

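```bash
cat >> h.py <<'E'
def tool_delta(s,target,yaw=None):
    "world target for TCP -> tool-frame fractions (tool vertical), using yaw"
    y=np.radians(s['tool_rot'][2] if yaw is None else yaw)
    dx,dy,dz=np.array(target)-s['eef_pos']
    return np.array([dx*np.cos(y)+dy*np.sin(y),dx*np.sin(y)-dy*np.cos(y),-dz])/.3
E
python3 - <<'E'
from h import *
d=load('w4')
E1=ray(d,175,99.4,.037);E2=ray(d,376.6,89.7,.037);print(E1,E2,np.linalg.norm(E2-E1),np.degrees(np.arctan2(*(E2-E1)[1::-1])))
S=np.array([[.4872,-.0378],[.5219,-.0565],[.5571,-.075]])
a=np.radians(-28.0);ex=np.array([np.cos(a),np.sin(a)]);ey=np.array([-ex[1],ex[0]])
print([( (x-E1[:2])@ex,(x-E1[:2])@ey) for x in S],(E2-E1)[:2]@ey)
# origin
o=S.mean(0)-.02*ex; ye=(E1[:2]+E2[:2])/2
o=o+ey*((ye-o)@ey)+.077*ey
print('origin',o, 'E1 in mould',(E1[:2]-o)@ex,(E1[:2]-o)@ey,(E2[:2]-o)@ex)
for i,x in enumerate([-60,-20,20,60]):
    m=o+ex*x/1000-.077*ey; pre=m-ey*(.116+.030)
    print(i+1,'mouth',m.round(4),'TCP pre',pre.round(4))
    if i==1: print(tool_delta(d['state'],[*pre,.06],62.0))
E
```

```text
[ 0.41152638 -0.03721126  0.037     ] [ 0.5661869  -0.11902846  0.037     ] 0.17496836769265942 -27.879355659192075
[(np.float64(0.06709223898727808), np.float64(0.035006789189207035)), (np.float64(0.106509638683579), np.float64(0.03478633243141552)), (np.float64(0.14627461786375223), np.float64(0.03497720097358874))] 0.0003684202913962614
origin [ 0.52424794 -0.00972986] E1 in mould -0.0866254985115365 -0.07718421014569814 0.08834248130054954
1 mouth [ 0.4351 -0.0495] TCP pre [ 0.3666 -0.1785]
2 mouth [ 0.4704 -0.0683] TCP pre [ 0.4019 -0.1972]
[-0.21354989 -0.06111356  0.4607181 ]
3 mouth [ 0.5058 -0.0871] TCP pre [ 0.4372 -0.216 ]
4 mouth [ 0.5411 -0.1059] TCP pre [ 0.4725 -0.2348]
```

>>> arm_command(motion=[[-0.11,-0.03,0,0,0,-0.053,0.1],[-0.104,-0.031,0.1,0,0,0,0.1],[0,0,0.16,0,0,0,0.1],[0,0,0.16,0,0,0,0.1],[0,0,0.11,0,0,0,0.1],[0,0,0.06,0,0,0,0.1],[0,0,0,0,0,0,0.1]])

```text
time: 5.58
eef_pos: [0.4006, -0.1988, 0.0197]
tool_rot: [-179.9, -0.0, 61.8]
force: [0.6, -0.0, -0.1]
width: 0.18
```

```bash
python3 - <<'E'
from h import *
d=snap('wrist','w5');s=d['state'];print(s['time'],s['eef_pos'],s['tool_rot'],s['force'],s['width'])
snap('side','si5')
c=load('si5')['color'][:,:,::-1];cv2.imwrite('pics/si5a.png',cv2.resize(c[140:290,220:420],None,fx=4,fy=4,interpolation=cv2.INTER_CUBIC))
E
```

```text
5.575 [ 0.40063526 -0.19879135  0.01968388] [-1.79856985e+02 -1.42176861e-02  6.17888230e+01] [ 0.58383541 -0.02899285 -0.12785978] 0.17964443066898117
```

View pics/w5.png

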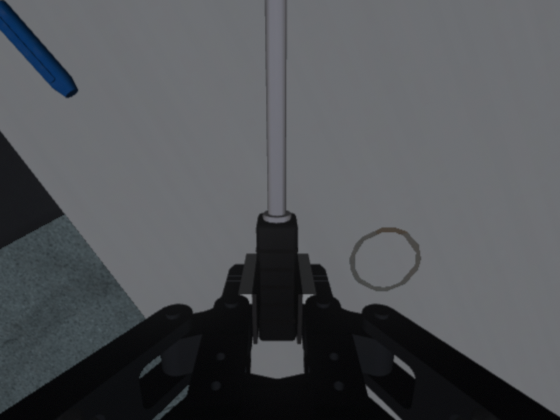

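View pics/si5a.png

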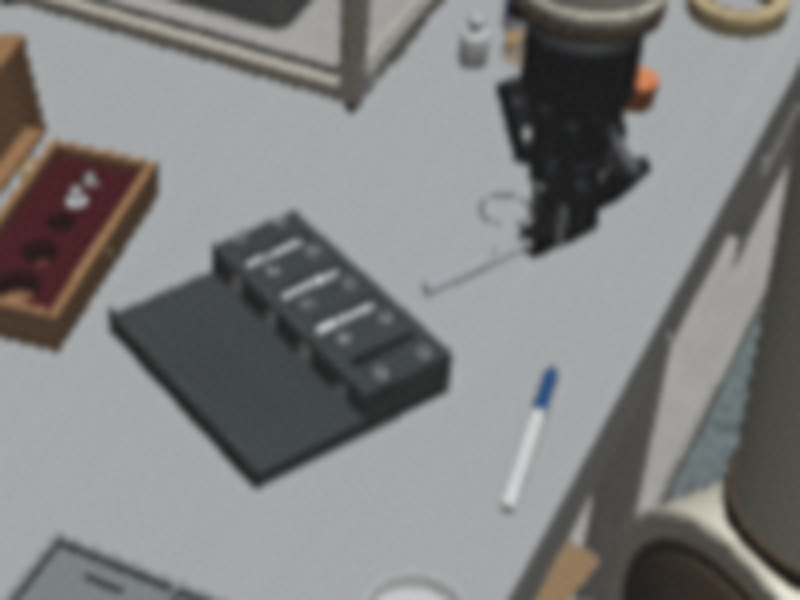

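The side view shows the nose tip about 30 mm short of the face, lined up with bore 2. Let me check the numbers.

```bash
python3 - <<'E'
from h import *
d=load('si5');s=d['state']
print(ray(d,326.8,212.5,.022), s['eef_pos'])
# predicted projections vs observed
y=np.radians(61.8);t=s['eef_pos']+np.array([np.cos(y),np.sin(y),0])*.116;t[2]=.0225
print('tip',t,proj(d,t))
print('weight img?')
# slot ends check in side view: slots in crop (345,318)->c
for q in [(345,318),(311,286),(273,253)]: print(ray(d,220+q[0]/4,140+q[1]/4,.037))
a=np.radians(-28.0);ex=np.array([np.cos(a),np.sin(a)]);ey=np.array([-ex[1],ex[0]]);o=np.array([0.52424794,-0.00972986])
print('tip in mould',(t[:2]-o)@ex,(t[:2]-o)@ey)
E
```

```text
[ 0.45310269 -0.09895417  0.022     ] [ 0.40117202 -0.19899991  0.02071222]
tip [ 0.45598791 -0.09676871  0.0225    ] [325.50352246 212.50408449]
weight img?
[ 0.48339806 -0.03255181  0.037     ]
[ 0.51706217 -0.05047596  0.037     ]
[ 0.554979   -0.06878955  0.037     ]
tip in mould -0.019407766930342595 -0.10889689042287147
```

```bash
python3 - <<'E'
from h import *
a=np.radians(-28.0);ex=np.array([np.cos(a),np.sin(a)]);ey=np.array([-ex[1],ex[0]]);o=np.array([0.52424794,-0.00972986])
for nm in ['side','scene']:
    d=load('si5') if nm=='side' else snap('scene','sc5')
    for i,x in enumerate([-.02,.02,.06]):
        p=np.append(o+ex*x-.042*ey,.037); print(nm,'slot pred px',proj(d,p).round(1))
    y=np.radians(61.8);t=d['state']['eef_pos']+np.array([np.cos(y),np.sin(y),0])*.116;t[2]=.0225
    print('tip pred',proj(d,t).round(1))
    u,v=proj(d,np.append(o,.03)).astype(int)
    c=d['color'][v-60:v+50,u-40:u+100,::-1];print(u-40,v-60)
    cv2.imwrite(f'pics/{nm}5z.png',cv2.resize(c,None,fx=5.5,fy=5.4,interpolation=cv2.INTER_CUBIC))
    g=cv2.cvtColor(d['color'],cv2.COLOR_RGB2GRAY)
    m=(g>135).astype(np.uint8);n,l,st,ce=cv2.connectedComponentsWithStats(m)
    for k in range(1,n):
        if 8<st[k,4]<120 and abs(ce[k][0]-u)<50 and abs(ce[k][1]-v)<50: print(ce[k].round(1),st[k])
E
```

```text
side slot pred px [305.9 218. ]
side slot pred px [297.  209.7]
side slot pred px [288.5 201.7]
tip pred [325.5 212.5]
248 161
[238.6 189.5] [237 188   4   4  11]
[290.7 201.7] [288 200   6   4   9]
[296.9 210.7] [291 208  12   6  18]
[304.7 219.5] [299 216  13   7  22]
scene slot pred px [304.8 217. ]
scene slot pred px [301.2 208.8]
scene slot pred px [297.8 200.9]
tip pred [330.2 219. ]
246 156
```

View pics/side5z.png

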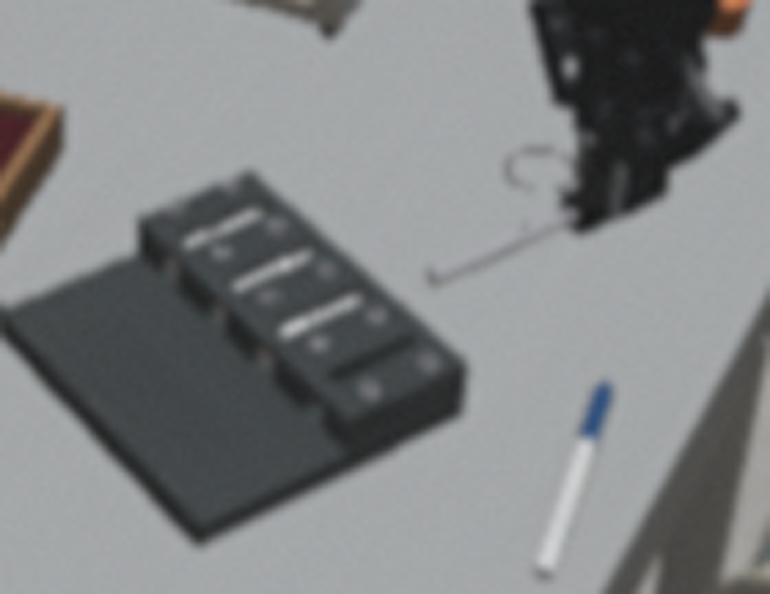

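View pics/scene5z.png

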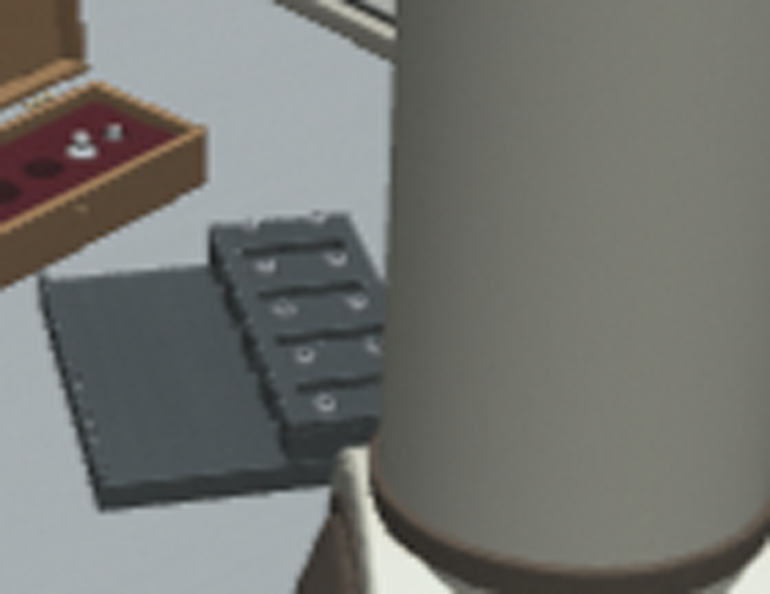

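Predictions agree with both views to about a pixel. I insert gently.

>>> arm_command(motion=[[0.06,0,0,0,0,0,0.1],[0.05,0,0,0,0,0,0.1],[0,0,0,0,0,0,0.1]])

```text
time: 6.1
eef_pos: [0.4174, -0.1688, 0.0212]
tool_rot: [179.9, -0.0, 61.9]
force: [-0.2, -0.1, -2.2]
width: 0.18
```

```bash
cat >> h.py <<'E'
a_=np.radians(-28.0);ex=np.array([np.cos(a_),np.sin(a_)]);ey=np.array([-ex[1],ex[0]]);o=np.array([0.52424794,-0.00972986])
def st():
    s=monitor.read_state();p=s['eef_pos'];q=p[:2]-o
    y=np.radians(s['tool_rot'][2]);f=np.array(s['force'])
    L=.116*np.array([np.cos(y),np.sin(y)])
    print('t',round(s['time'],2),'TCP',p.round(4),'rot',s['tool_rot'].round(2),'w',round(s['width'],3),'tip mould',((q+L)@ex).round(4),((q+L)@ey).round(4),'F mould xyz',(f[:2]@ex).round(1),(f[:2]@ey).round(1),f[2].round(1)); return s
E
python3 - <<'E'
from h import *
st();d=snap('wrist','w6');d=snap('side','si6')
u,v=proj(d,np.append(o,.03)).astype(int)
c=d['color'][v-60:v+50,u-40:u+100,::-1]
cv2.imwrite('pics/s6.png',cv2.resize(c,None,fx=5.5,fy=5.4,interpolation=cv2.INTER_CUBIC))
E
```

```text
t 6.1 TCP [ 0.4174 -0.1688  0.0212] rot [179.95  -0.    61.92] w 0.18 tip mould -0.0195 -0.0746 F mould xyz -0.1 -0.2 -2.2
```

View pics/s6.png

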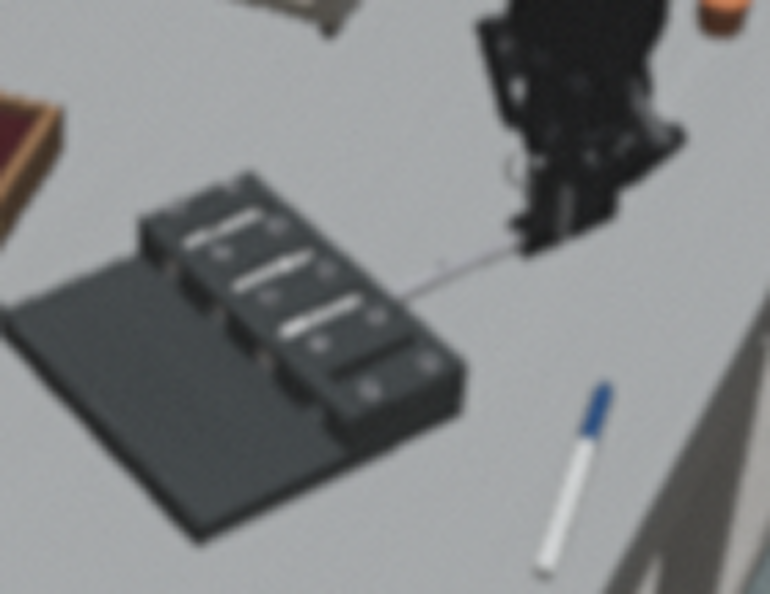

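View pics/w6.png

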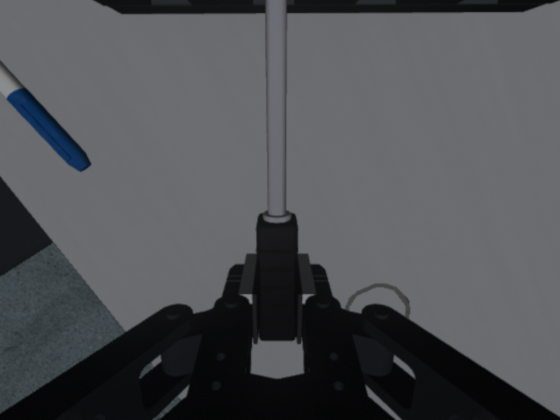

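The nose is in line with slot 2 and the entry edge is square to it. Advancing.

>>> arm_command(motion=[[0.025,0,0,0,0,0,0.1],[0.025,0,0,0,0,0,0.1],[0,0,0,0,0,0,0.1]], squeeze=110)

```text
time: 6.58
eef_pos: [0.424, -0.1562, 0.0208]
tool_rot: [180.0, 0.0, 61.8]
force: [-0.6, -2.1, -0.4]
width: 0.168
```

```bash
python3 -c "
from h import *
st();snap('wrist','w7')
d=load('w7');cv2.imwrite('pics/w7a.png',cv2.resize(d['color'][0:60,80:480,::-1],None,fx=2,fy=3,interpolation=2))"
```

```text
t 6.58 TCP [ 0.424  -0.1562  0.0208] rot [1.7999e+02 3.0000e-02 6.1840e+01] w 0.168 tip mould -0.0194 -0.0604 F mould xyz 0.4 -2.1 -0.4
```

View pics/w7a.png

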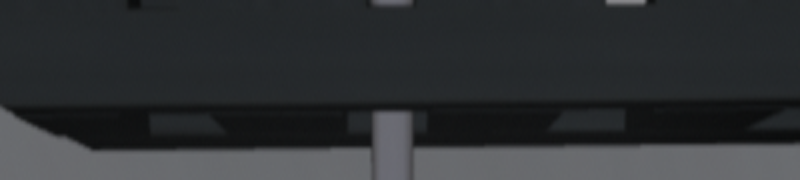

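The nose is inside bore 2, with gaps of about 5 mm left and 3 mm right. Continuing.

>>> arm_command(motion=[[0.04,0,0,0,0,0,0.1],[0.04,0,0,0,0,0,0.1],[0,0,0,0,0,0,0.1]])

```text
time: 7.0
eef_pos: [0.4354, -0.1346, 0.0207]
tool_rot: [-180.0, -0.0, 61.9]
force: [-0.8, -0.2, -1.2]
width: 0.172
```

```bash
cat >> h.py <<'E'
def look(tag):
    s=st();snap('wrist','w'+tag);d=snap('side','si'+tag)
    u,v=proj(d,np.append(o,.03)).astype(int)
    c=d['color'][v-60:v+60,u-60:u+80,::-1]
    w=load('w'+tag)['color'][:,:,::-1]
    cv2.imwrite(f'pics/l{tag}.png',np.hstack([cv2.resize(c,(490,420),interpolation=2),cv2.resize(w[0:420,150:420],(270,420))]))
E
python3 -c "
from h import *
look('8')"
```

```text
t 7.0 TCP [ 0.4354 -0.1346  0.0207] rot [-1.7999e+02 -1.0000e-02  6.1850e+01] w 0.172 tip mould -0.0196 -0.036 F mould xyz -0.6 -0.5 -1.2
```

View pics/l8.png

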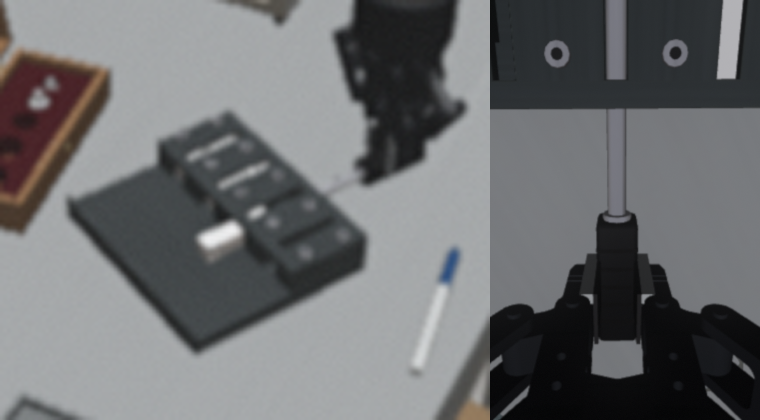

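The bar emerges on the ledge. I push the remaining 38 mm.

>>> arm_command(motion=[[0.043,0,0,0,0,0,0.1],[0.043,0,0,0,0,0,0.1],[0.042,0,0,0,0,0,0.1],[0,0,0,0,0,0,0.1]])

```text
time: 7.6
eef_pos: [0.4537, -0.1002, 0.0207]
tool_rot: [-180.0, -0.0, 61.9]
force: [-1.3, 0.7, -1.7]
width: 0.17
```

```bash
python3 -c "
from h import *
look('9')"
```

```text
t 7.6 TCP [ 0.4537 -0.1002  0.0207] rot [-1.7999e+02 -2.0000e-02  6.1910e+01] w 0.17 tip mould -0.0196 0.003 F mould xyz -1.5 -0.1 -1.7
```

View pics/l9.png

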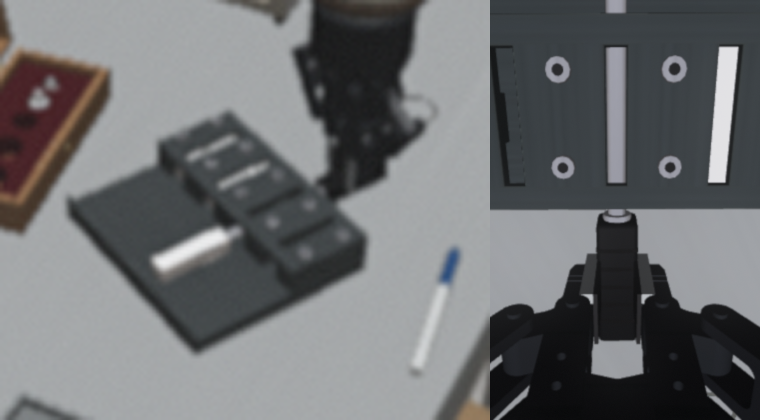

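Bar 2 is fully out. I withdraw and shift 40 mm to bore 3.

>>> arm_command(motion=[[-0.1,0,0,0,0,0,0.1],[-0.13,0,0,0,0,0,0.1],[-0.11,0,0,0,0,0,0.1],[0,0,0,0,0,0,0.1],[0,0.067,0,0,0,0,0.1],[0,0.066,0,0,0,0,0.1],[0,0,0,0,0,0,0.1],[0.05,0,0,0,0,0,0.1],[0.04,0,0,0,0,0,0.1],[0,0,0,0,0,0,0.1]])

```text
time: 8.95
eef_pos: [0.4533, -0.1849, 0.0208]
tool_rot: [-180.0, -0.0, 61.9]
force: [0.2, 0.5, -0.5]
width: 0.173
```

```bash
python3 -c "
from h import *
look('10')"
```

```text
t 8.95 TCP [ 0.4533 -0.1849  0.0208] rot [-1.800e+02 -1.000e-02  6.192e+01] w 0.173 tip mould 0.0197 -0.072 F mould xyz -0.1 0.5 -0.5
```

View pics/l10.png

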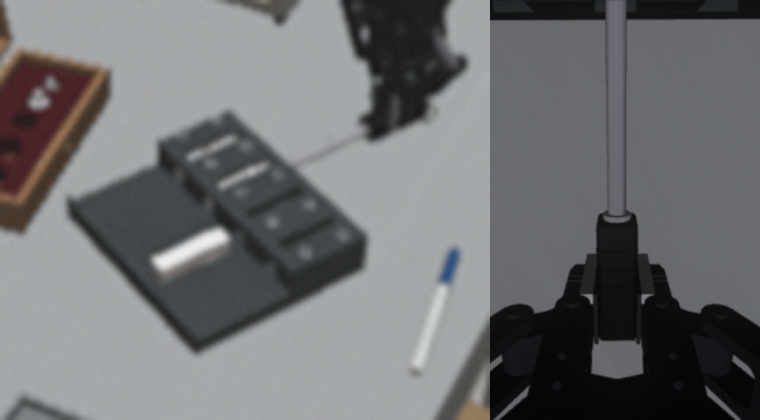

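Same alignment as before. I push 38 mm first and check.

>>> arm_command(motion=[[0.03,0,0,0,0,0,0.1],[0.04,0,0,0,0,0,0.1],[0.04,0,0,0,0,0,0.1],[0,0,0,0,0,0,0.1]])

```text
time: 9.55
eef_pos: [0.4687, -0.1567, 0.0207]
tool_rot: [-180.0, 0.0, 61.8]
force: [0.6, -0.9, -1.6]
width: 0.171
```

```bash
python3 -c "
from h import *
look('11')"
```

```text
t 9.55 TCP [ 0.4687 -0.1567  0.0207] rot [-1.7999e+02  1.0000e-02  6.1840e+01] w 0.171 tip mould 0.0203 -0.0398 F mould xyz 1.0 -0.5 -1.6
```

View pics/l11.png

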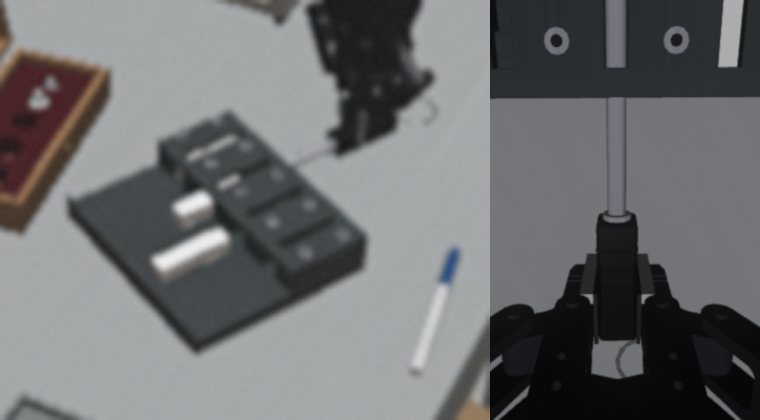

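>>> arm_command(motion=[[0.045,0,0,0,0,0,0.1],[0.045,0,0,0,0,0,0.1],[0.052,0,0,0,0,0,0.1],[0,0,0,0,0,0,0.1]])

```text
time: 10.15
eef_pos: [0.4893, -0.1183, 0.0207]
tool_rot: [-180.0, -0.0, 61.9]
force: [0.3, -0.1, -1.4]
width: 0.17
```

```bash
python3 -c "
from h import *
look('12')"
```

```text
t 10.15 TCP [ 0.4893 -0.1183  0.0207] rot [-1.800e+02 -2.000e-02  6.191e+01] w 0.17 tip mould 0.0203 0.0037 F mould xyz 0.3 0.1 -1.4
```

View pics/l12.png

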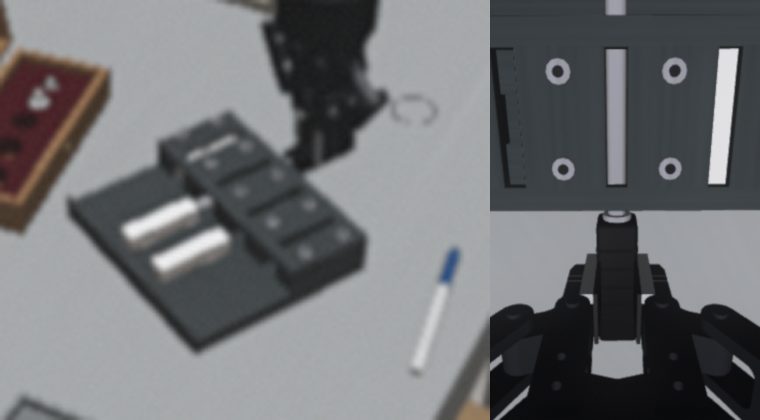

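```bash
python3 -c "
from h import *
print(ray(load('w4'),468,218,0),ray(load('w1'),364,50,0), ray(load('si0'.replace('si','side')),309,162,0))"
```

```text
[ 0.60514491 -0.2943317   0.        ] [ 0.60084502 -0.29383724  0.        ] [ 0.60876069 -0.31744183  0.        ]
```

>>> arm_command(motion=[[-0.1,0,0,0,0,0,0.1],[-0.13,0,0,0,0,0,0.1],[-0.11,0,0,0,0,0,0.1],[0,0,0,0,0,0,0.1]])

```text
time: 10.75
eef_pos: [0.4397, -0.2111, 0.0207]
tool_rot: [180.0, 0.0, 61.7]
force: [0.3, -0.1, -1.2]
width: 0.175
```

>>> arm_command(motion=[[0,0.067,0,0,0,0,0.1],[0,0.066,0,0,0,0,0.1],[0,0,0,0,0,0,0.1],[0.05,0,0,0,0,0,0.1],[0.04,0,0,0,0,0,0.1],[0,0,0,0,0,0,0.1]])

```text
time: 11.5
eef_pos: [0.4888, -0.2032, 0.0208]
tool_rot: [180.0, -0.0, 61.9]
force: [-0.2, -0.5, -1.3]
width: 0.168
```

```bash
python3 -c "
from h import *
look('13')"
```

```text
t 11.5 TCP [ 0.4888 -0.2032  0.0208] rot [ 1.800e+02 -1.000e-02  6.192e+01] w 0.168 tip mould 0.0597 -0.0714 F mould xyz 0.0 -0.5 -1.3
```

View pics/l13.png

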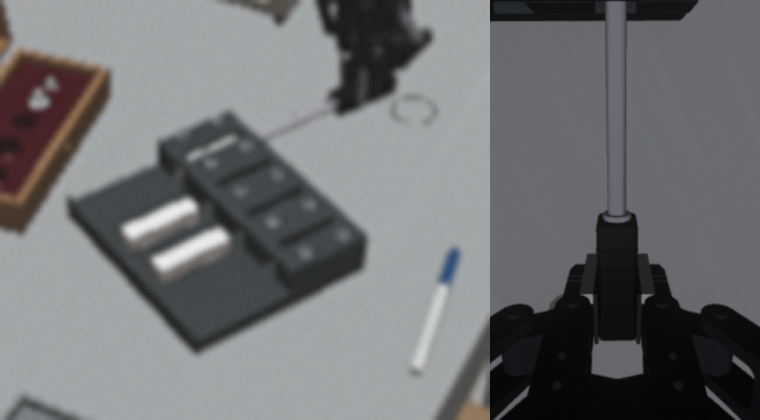

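>>> arm_command(motion=[[0.03,0,0,0,0,0,0.1],[0.04,0,0,0,0,0,0.1],[0.04,0,0,0,0,0,0.1],[0,0,0,0,0,0,0.1]])

```text
time: 12.1
eef_pos: [0.5042, -0.175, 0.0207]
tool_rot: [-180.0, 0.0, 61.8]
force: [-0.2, 0.4, -1.0]
width: 0.175
```

```bash
python3 -c "
from h import *
look('14')"
```

```text
t 12.1 TCP [ 0.5042 -0.175   0.0207] rot [-1.7999e+02  2.0000e-02  6.1840e+01] w 0.175 tip mould 0.0602 -0.0394 F mould xyz -0.4 0.2 -1.0
```

View pics/l14.png

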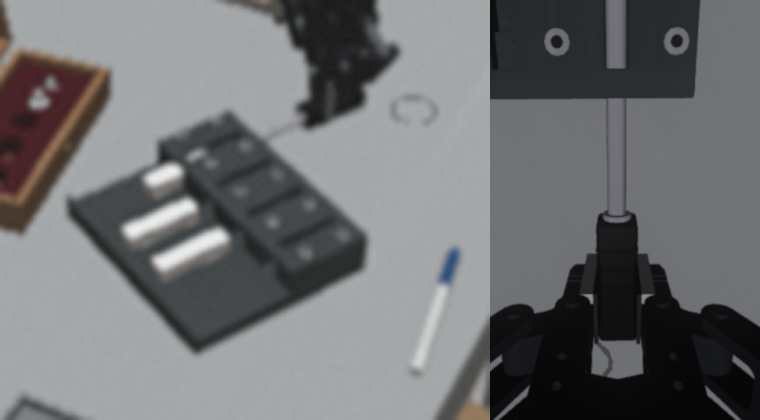

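>>> arm_command(motion=[[0.045,0,0,0,0,0,0.1],[0.045,0,0,0,0,0,0.1],[0.05,0,0,0,0,0,0.1],[0,0,0,0,0,0,0.1]])

```text
time: 12.7
eef_pos: [0.5244, -0.1371, 0.0207]
tool_rot: [-180.0, -0.0, 61.9]
force: [0.1, -0.1, -1.6]
width: 0.172
```

```bash
python3 -c "
from h import *
look('15')"
```

```text
t 12.7 TCP [ 0.5244 -0.1371  0.0207] rot [-1.7999e+02 -2.0000e-02  6.1910e+01] w 0.172 tip mould 0.0601 0.0036 F mould xyz 0.1 -0.0 -1.6
```

View pics/l15.png

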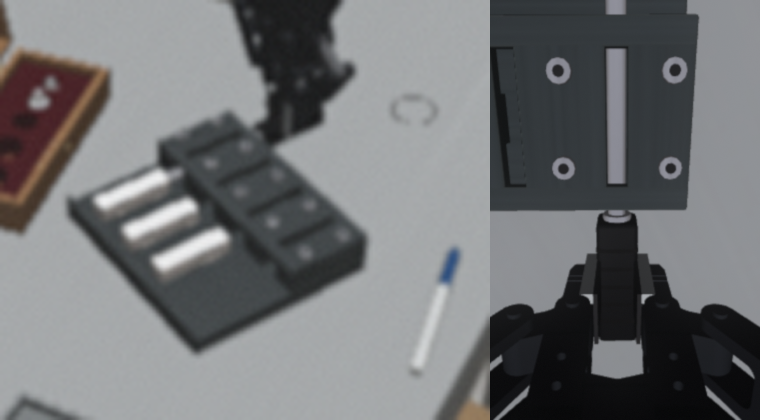

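All three bars lie out on the ledge. Withdraw and lift; meanwhile I estimate the tray pose from the side view.

>>> arm_command(motion=[[-0.1,0,0,0,0,0,0.1],[-0.13,0,0,0,0,0,0.1],[-0.1,0,0,0,0,0,0.1],[0,0,0,0,0,0,0.1],[0,0,-0.16,0,0,0,0.1],[0,0,-0.2,0,0,0,0.1],[0,0,-0.2,0,0,0,0.1],[0,0,-0.1,0,0,0,0.1],[0,0,0,0,0,0,0.1]])

```text
time: 13.92
eef_pos: [0.4781, -0.2255, 0.2211]
tool_rot: [179.8, 0.0, 61.9]
force: [-0.4, -0.1, -2.1]
width: 0.169
```

```bash
python3 -c "
from h import *
s=st();snap('wrist','w16')
d=load('side0')
P=np.array([ray(d,u,v,.012) for u,v in [(234.8,274.1),(292.3,298.2),(246.8,372.5),(184.1,340.9)]]);print(P.round(4))
for i in range(4): e=P[(i+1)%4]-P[i];print(np.linalg.norm(e),np.degrees(np.arctan2(e[1],e[0])))
print(P.mean(0), tool_delta(s,P.mean(0)))
"
```

```text
t 13.93 TCP [ 0.4781 -0.2255  0.2211] rot [1.7977e+02 1.0000e-02 6.1850e+01] w 0.169 tip mould 0.0609 -0.0962 F mould xyz -0.3 -0.3 -2.1
[[0.5615 0.1968 0.012 ]
 [0.408  0.1959 0.012 ]
 [0.4044 0.4017 0.012 ]
 [0.5573 0.4026 0.012 ]]
0.15350669792360738 -179.68814394410424
0.2057696502293602 91.00108099304147
0.15292960358290408 0.3579719974490581
0.20590047757906377 -88.83874101681212
[0.48277753 0.29924879 0.012     ] [ 1.54978861 -0.81140502  0.69684909]
```

View pics/w16.png

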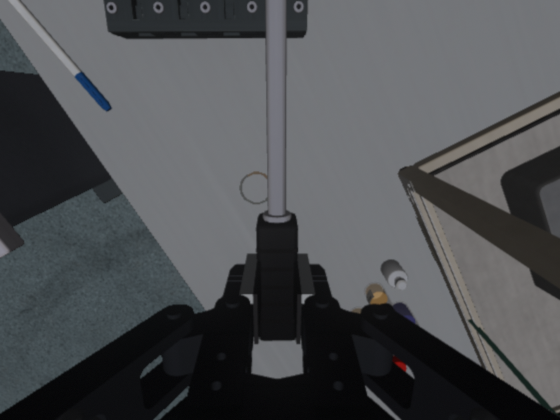

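The tray centre is roughly (0.483, 0.299) with yaw near 0.5°, and its sides measure 153 × 206 mm (156 × 208 expected). Moving there with the nose turned towards +y.

>>> arm_command(motion=[[0,0,-0.05,0,0,-0.16,0.1],[0,0,-0.08,0,0,-0.16,0.1],[0,0,0,0,0,-0.16,0.1],[0,0,0,0,0,-0.15,0.1],[0.1,0.02,0,0,0,0,0.1],[0.16,0.02,0,0,0,0,0.1],[0.16,0,0,0,0,0,0.1],[0.16,0,0,0,0,0,0.1],[0.16,0,0,0,0,0,0.1],[0.1,0,0,0,0,0,0.1]])

```text
time: 15.22
eef_pos: [0.4878, 0.0287, 0.2561]
tool_rot: [-179.9, -0.0, 90.3]
force: [0.5, 0.7, -1.8]
width: 0.173
```

>>> arm_command(motion=[[0.16,0,0,0,0,0,0.1],[0.16,0,0,0,0,0,0.1],[0.16,0,0,0,0,0,0.1],[0.16,0,0,0,0,0,0.1],[0.1,0,0,0,0,0,0.1],[0,0,0,0,0,0,0.1]])

```text
time: 15.98
eef_pos: [0.4869, 0.2503, 0.2557]
tool_rot: [-179.8, 0.0, 90.3]
force: [0.5, -0.4, -0.8]
width: 0.169
```

```bash
python3 -c "
from h import *
s=st();snap('wrist','w17')"
```

```text
t 15.97 TCP [0.4869 0.2503 0.2557] rot [-1.7983e+02  3.0000e-02  9.0330e+01] w 0.169 tip mould -0.21 0.3142 F mould xyz 0.6 -0.2 -0.8
```

View pics/w17.png

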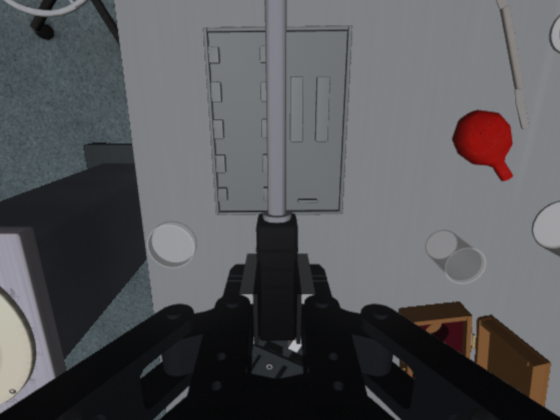

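The tray is in full view: corners near (206,28), (351,26), (217,213) and (342,213), channel ribs at (296,110) and (322,110), and the stop at (307,201).

```bash
python3 -c "
from h import *
d=load('w17');cv2.imwrite('pics/w17a.png',cv2.resize(d['color'][15:225,195:365,::-1],None,fx=4,fy=2.8,interpolation=2))"
```

```text
(no output)
```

View pics/w17a.png

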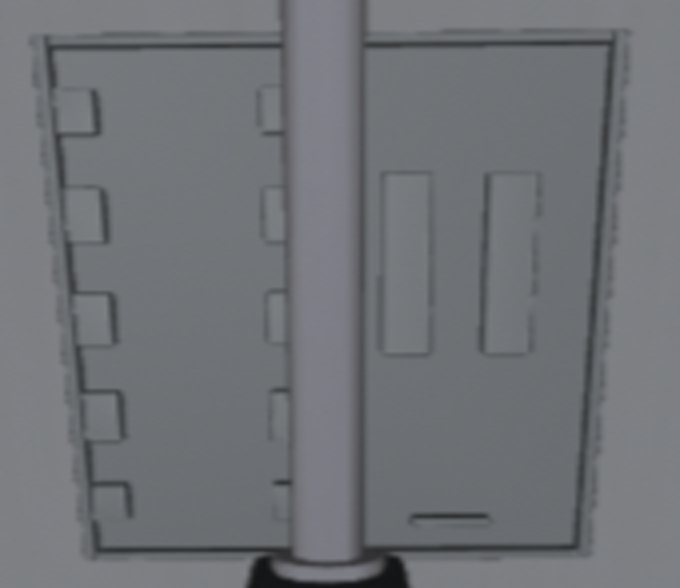

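```bash
python3 -c "
from h import *
d=load('w17')
def P(a,b,z=.012): return ray(d,195+a/4,15+b/2.8,z)
C=np.array([P(35,36),P(626,33),P(588,553),P(88,556)]);print(C.round(4))
for i in range(4): e=C[(i+1)%4]-C[i];print(np.linalg.norm(e).round(4),np.degrees(np.arctan2(e[1],e[0])).round(2))
print('centre',C.mean(0).round(4))
for n,a,b in [('chTop',460,173),('chBot',457,354),('stop',450,519)]: print(n,P(a,b).round(4))
# left rib notch edges rows (left edge ribs) : tops/bottoms
for a,b in [(95,90),(99,133),(104,187),(107,242),(112,292),(115,345),(119,391),(122,441),(127,483),(129,518)]: print('rib',P(a,b).round(4))
"
```

```text
[[0.4095 0.3984 0.012 ]
 [0.5632 0.4    0.012 ]
 [0.5666 0.1957 0.012 ]
 [0.4128 0.1936 0.012 ]]
0.1538 0.6
0.2043 -89.06
0.1538 -179.19
0.2048 90.93
centre [0.488  0.2969 0.012 ]
chTop [0.5218 0.3513 0.012 ]
chBot [0.5234 0.2819 0.012 ]
stop [0.5237 0.2111 0.012 ]
rib [0.4242 0.3802 0.012 ]
rib [0.4245 0.3652 0.012 ]
rib [0.425  0.3458 0.012 ]
rib [0.4248 0.3254 0.012 ]
rib [0.4253 0.3062 0.012 ]
rib [0.4252 0.2851 0.012 ]
rib [0.4256 0.2663 0.012 ]
rib [0.4255 0.2451 0.012 ]
rib [0.4262 0.2268 0.012 ]
rib [0.4262 0.2111 0.012 ]
```

Tray: centre (0.488, 0.297), yaw 0.9°. The channel and ribs match to about 1 mm. The rod TCP target is (0.524, 0.250). I descend to 40 mm.

>>> arm_command(motion=[[0,0.062,0,0,0,-0.013,0.1],[0,0.061,0.1,0,0,0,0.1],[0,0,0.16,0,0,0,0.1],[0,0,0.16,0,0,0,0.1],[0,0,0.16,0,0,0,0.1],[0,0,0.13,0,0,0,0.1],[0,0,0,0,0,0,0.1],[0,0,0,0,0,0,0.1]])

```text
time: 17.02
eef_pos: [0.5253, 0.2485, 0.0462]
tool_rot: [179.9, -0.0, 90.7]
force: [0.9, -0.5, 0.1]
width: 0.172
```

```bash
python3 -c "
from h import *
s=st();snap('wrist','w18');print(tool_delta(s,[.5238,.250,.0104],90.9))
d=snap('side','si18');cv2.imwrite('pics/si18a.png',cv2.resize(d['color'][240:390,160:340,::-1],None,fx=4,fy=4,interpolation=2))"
```

```text
t 17.02 TCP [0.5253 0.2485 0.0462] rot [ 1.7993e+02 -2.0000e-02  9.0740e+01] w 0.172 tip mould -0.1761 0.3302 F mould xyz 1.1 -0.0 0.1
[ 0.00501063 -0.00487543  0.11917897]
```

View pics/w18.png

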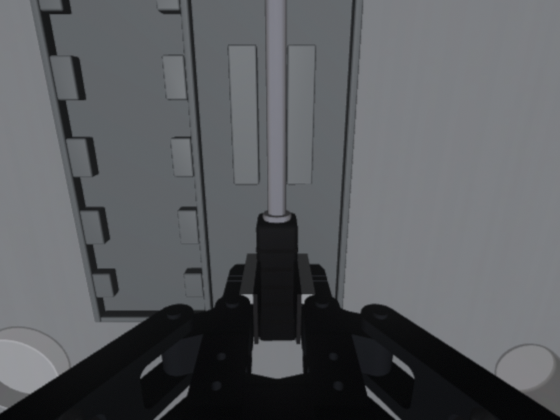

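View pics/si18a.png

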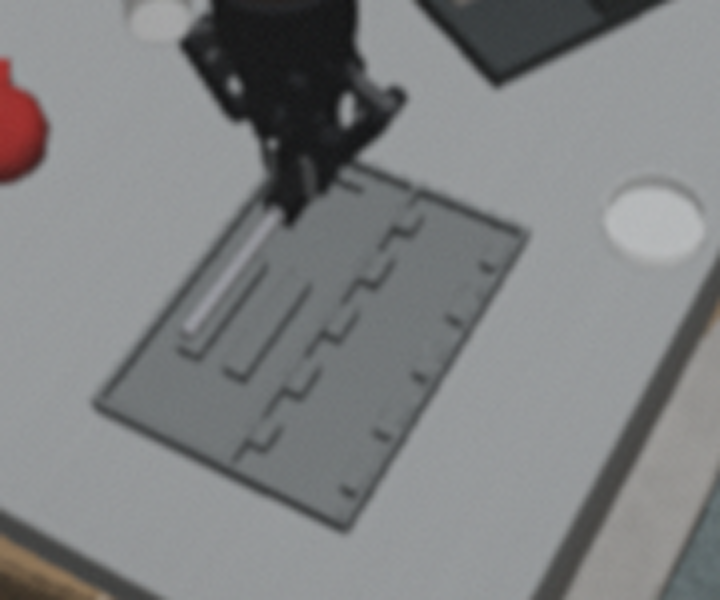

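The rod sits about 1.5–2 mm right of the channel centre (272 against 276). I correct that and descend.

>>> arm_command(motion=[[0.005,-0.006,0,0,0,0,0.1],[0,0,0.05,0,0,0,0.1],[0,0,0.03,0,0,0,0.1],[0,0,0.02,0,0,0,0.1],[0,0,0,0,0,0,0.1]])

```text
time: 17.75
eef_pos: [0.5225, 0.2502, 0.0141]
tool_rot: [-179.9, 0.0, 90.8]
force: [0.3, 0.0, -0.8]
width: 0.174
```

```bash
python3 -c "
from h import *
s=st();snap('wrist','w19')"
```

```text
t 17.75 TCP [0.5225 0.2502 0.0141] rot [-1.7994e+02  1.0000e-02  9.0770e+01] w 0.174 tip mould -0.1793 0.3304 F mould xyz 0.3 0.2 -0.8
```

View pics/w19.png

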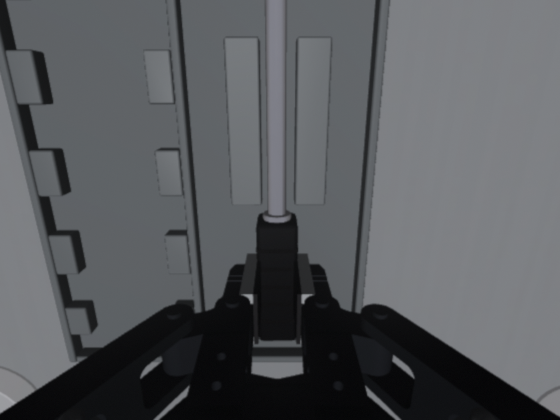

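Centred in the channel. I lower the last 3 mm, release and lift.

>>> arm_command(motion=[[0,0,0.011,0,0,0,0.1],[0,0,0,0,0,0,0.1],[0,0,0,0,0,0,0.4],[0,0,0,0,0,0,0.4],[0,0,0,0,0,0,0.4],[0,0,-0.08,0,0,0,0.4],[0,0,-0.15,0,0,0,0.4],[0,0,-0.15,0,0,0,0.4],[0,0,-0.15,0,0,0,0.4],[0,0,-0.15,0,0,0,0.4]])

```text
time: 19.05
eef_pos: [0.5226, 0.2502, 0.2171]
tool_rot: [180.0, -0.0, 90.8]
force: [0.3, -0.1, -0.1]
width: 0.399
```

```bash
python3 -c "
from h import *
s=st();snap('wrist','w20')"
```

```text
t 19.05 TCP [0.5226 0.2502 0.2171] rot [ 1.7999e+02 -1.0000e-02  9.0770e+01] w 0.399 tip mould -0.1793 0.3304 F mould xyz 0.3 0.1 -0.1
```

View pics/w20.png

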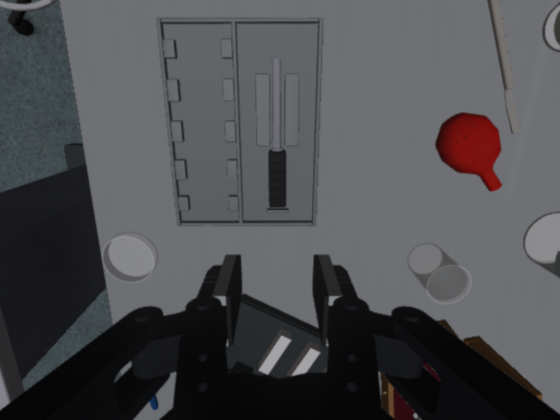

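```bash
python3 -c "
from h import *
d=load('w20');s=d['state']
for n,u,v,z in [('handle',277,180,.018),('tip',277,58,.013)]: print(n,ray(d,u,v,z))
for x in (-.02,.02,.06): print((o+x*ex+.034*ey).round(4))
h=o+.02*ex-.03*ey;print(h,tool_delta(s,[*h,.2],62))
"
```

```text
handle [0.52282891 0.24711436 0.018     ]
tip [0.52139344 0.36577935 0.013     ]
[0.5226 0.0297]
[0.5579 0.0109]
[ 0.5932 -0.0079]
[ 0.52782274 -0.04560772] [-0.86249887  0.47833517  0.05697783]
```

The rod lies within 1 mm of its place. Now hover over the ledge.

>>> arm_command(motion=[[0,0,0,0,0,0.16,0.32],[0,0,0,0,0,0.16,0.32],[0,0,0,0,0,0.16,0.32],[0,0,0,0,0,0.16,0.32],[-0.144,0.08,0.01,0,0,0,0.32],[-0.144,0.08,0.01,0,0,0,0.32],[-0.144,0.08,0.01,0,0,0,0.32],[-0.144,0.08,0.01,0,0,0,0.32],[-0.144,0.08,0.01,0,0,0,0.32],[-0.144,0.08,0.01,0,0,0,0.32]])

```text
time: 20.35
eef_pos: [0.5279, -0.0478, 0.1974]
tool_rot: [180.0, -0.0, 62.0]
force: [0.6, -0.0, -0.3]
width: 0.321
```

>>> arm_command(motion=[[0,0,0,0,0,0,0.32]])

```text
time: 20.48
eef_pos: [0.5279, -0.049, 0.197]
tool_rot: [-180.0, 0.0, 61.8]
force: [0.0, 1.0, -0.5]
width: 0.317
```

```bash
python3 - <<'E'
from h import *
s=st();d=snap('wrist','w21')
g=cv2.cvtColor(d['color'],cv2.COLOR_RGB2GRAY);print(g.max())
m=(g>150).astype(np.uint8)
cs,_=cv2.findContours(m,0,1)
for k in cs:
    if cv2.contourArea(k)>400:
        r=cv2.minAreaRect(k);b=cv2.boxPoints(r);P=np.array([ray(d,u,v,.029) for u,v in b])
        e1=P[1]-P[0];e2=P[2]-P[1];e=e1 if np.linalg.norm(e1)>np.linalg.norm(e2) else e2
        print(np.round(r[0],1),np.round(r[1],1),P.mean(0).round(4),np.linalg.norm(e1).round(4),np.linalg.norm(e2).round(4),np.degrees(np.arctan2(e[1],e[0])).round(1), 'mould',((P.mean(0)[:2]-o)@ex).round(4),((P.mean(0)[:2]-o)@ey).round(4))
E
```

```text
t 20.48 TCP [ 0.5279 -0.049   0.197 ] rot [-1.7998e+02  3.0000e-02  6.1760e+01] w 0.317 tip mould 0.0221 0.0831 F mould xyz -0.4 0.9 -0.5
197
[ 24.5 365.5] [49. 89.] [ 0.1649 -0.1031  0.029 ] 0.1331 0.0541 47.3 mould -0.2734 -0.2511
[101.7 217.3] [84.9  6. ] [0.3592 0.0027 0.029 ] 0.0065 0.0802 -81.2 mould -0.1516 -0.0666
[229.5 111. ] [68.6 15.2] [0.5222 0.0301 0.029 ] 0.0133 0.0593 -118.0 mould -0.0205 0.0342
[318.2 109.5] [15.1 67.4] [ 0.593  -0.0065  0.029 ] 0.0581 0.0132 62.0 mould 0.0592 0.0351
[274.  109.5] [67. 14.] [0.5581 0.0124 0.029 ] 0.0122 0.0578 -118.1 mould 0.0195 0.0354
[20. 83.] [64. 40.] [0.3726 0.1378 0.029 ] 0.0341 0.054 -130.7 mould -0.2032 0.0591
```

View pics/w21.png

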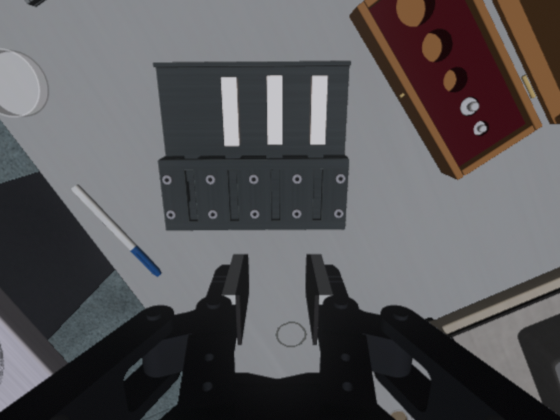

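The three bars lie on the ledge at (229,111), (274,110) and (318,110), at mould x ≈ -20, 20 and 59 mm, y ≈ 35 mm. First I pick bar 2.

```bash
python3 -c "
from h import *
print(tool_delta(monitor.read_state(),[.5222,.0301,.019],61.8))"
```

```text
[ 0.21847053 -0.13891681  0.5938193 ]
```

>>> arm_command(motion=[[0.11,-0.07,0.0,0,0,0,0.32],[0.109,-0.069,0.05,0,0,0,0.32],[0,0,0.15,0,0,0,0.32],[0,0,0.15,0,0,0,0.32],[0,0,0.13,0,0,0,0.32],[0,0,0.06,0,0,0,0.32],[0,0,0,0,0,0,0.32]])

```text
time: 21.4
eef_pos: [0.5213, 0.0325, 0.0344]
tool_rot: [-179.9, 0.0, 62.0]
force: [0.1, 0.1, 1.1]
width: 0.322
```

```bash
python3 -c "
from h import *
s=st();d=snap('wrist','w22');print(tool_delta(s,[.5222,.0301,.019]))"
```

```text
t 21.4 TCP [0.5213 0.0325 0.0344] rot [-1.7987e+02  4.0000e-02  6.2030e+01] w 0.322 tip mould -0.0225 0.1519 F mould xyz 0.1 0.1 1.1
[-0.00575183  0.00631562  0.05137351]
```

View pics/w22.png

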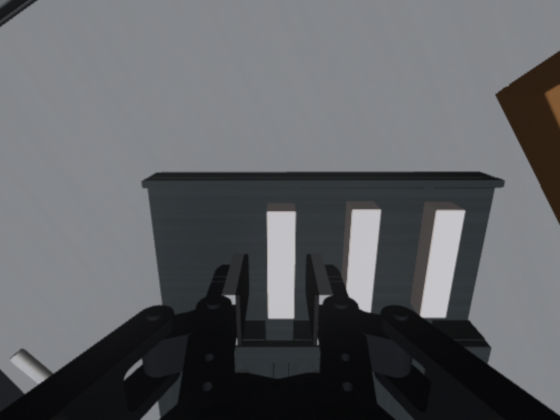

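The bar is between the fingers, about 1 mm right. I correct, lower and close.

>>> arm_command(motion=[[-0.006,0.005,0.025,0,0,0,0.32],[0,0,0.025,0,0,0,0.32],[0,0,0,0,0,0,0.32],[0,0,0,0,0,0,0.05],[0,0,0,0,0,0,0.05],[0,0,0,0,0,0,0.05],[0,0,0,0,0,0,0.05],[0,0,-0.1,0,0,0,0.05]], squeeze=60)

```text
time: 22.45
eef_pos: [0.5214, 0.0292, 0.0491]
tool_rot: [-179.8, 0.1, 62.0]
force: [0.1, 0.4, -0.7]
width: 0.138
```

```bash
python3 -c "
from h import *
s=st();d=snap('wrist','w23');d=snap('side','si23')"
```

```text
t 22.45 TCP [0.5214 0.0292 0.0491] rot [-1.798e+02  8.000e-02  6.196e+01] w 0.138 tip mould -0.0207 0.149 F mould xyz -0.1 0.4 -0.7
```

View pics/w23.png

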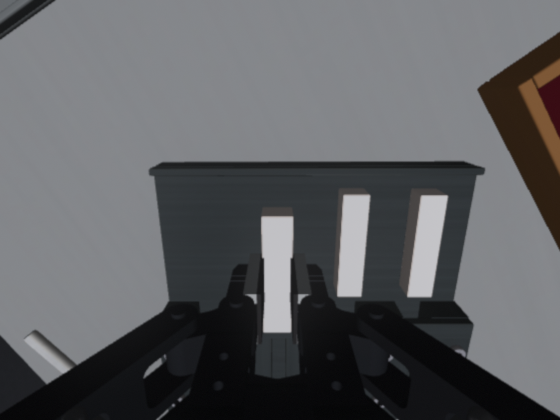

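Bar 2 is gripped in line. I lift and turn 61° to the tray's direction.

>>> arm_command(motion=[[0,0,-0.15,0,0,0,0.05],[0,0,-0.15,0,0,0.226,0.05],[0,0,-0.05,0,0,0.226,0.05],[0,0,0,0,0,0.226,0.05],[0,0,0,0,0,0.226,0.05],[0,0,0,0,0,0.226,0.05],[0,0,0,0,0,0.226,0.05],[0,-0.1,0,0,0,0,0.05],[0,-0.15,0,0,0,0,0.05],[0,-0.15,0,0,0,0,0.05]])

```text
time: 23.8
eef_pos: [0.5204, 0.1502, 0.1549]
tool_rot: [-180.0, 0.0, 0.9]
force: [1.2, -0.6, -0.4]
width: 0.138
```

```bash
python3 -c "
from h import *
s=st();d=snap('wrist','w24');print(tool_delta(s,[.4467,.3166,.05]))"
```

```text
t 23.8 TCP [0.5204 0.1502 0.1549] rot [-1.7999e+02  2.0000e-02  9.1000e-01] w 0.138 tip mould 0.0231 0.1955 F mould xyz 1.4 0.1 -0.4
[-0.23694696 -0.55838495  0.34971853]
```

View pics/w24.png

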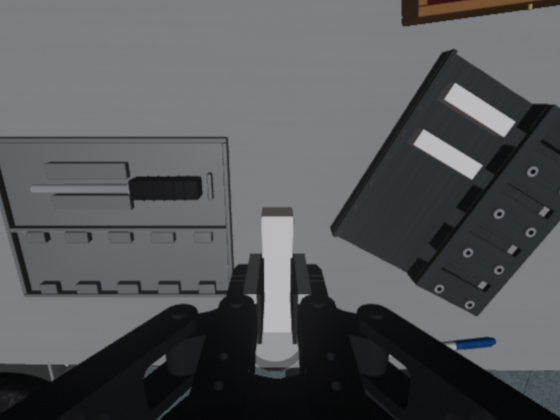

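```bash
python3 -c "
from h import *
for w,r0,r1 in (('w23',216,333),('w24',216,333)):
    d=load(w);p=d['state']['eef_pos'];y=np.radians(d['state']['tool_rot'][2]);a=np.array([np.cos(y),np.sin(y)])
    for r in (r0,r1): print(w,(ray(d,277,r,p[2]+.0095)-p)[:2]@a)
"
```

```text
w23 0.03106788417909082
w23 -0.028564283079849956
w24 0.031190556950253485
w24 -0.02834995416821399
```

>>> arm_command(motion=[[-0.04,-0.14,0,0,0,0,0.05],[-0.06,-0.14,0,0,0,0,0.05],[-0.07,-0.14,0,0,0,0,0.05],[-0.067,-0.138,0,0,0,0,0.05],[0,0,0.12,0,0,0,0.05],[0,0,0.15,0,0,0,0.05],[0,0,0.08,0,0,0,0.05],[0,0,0,0,0,0,0.05]])

```text
time: 24.85
eef_pos: [0.4457, 0.3148, 0.0486]
tool_rot: [179.9, 0.2, 1.0]
force: [0.7, -0.1, 0.7]
width: 0.141
```

```bash
python3 -c "
from h import *
s=st();d=snap('wrist','w25');print(tool_delta(s,[.4467,.3166,.0095]))"
```

```text
t 24.85 TCP [0.4457 0.3148 0.0486] rot [179.91   0.19   0.95] w 0.141 tip mould -0.1202 0.3058 F mould xyz 0.7 0.3 0.7
[ 0.00333529 -0.00606714  0.13025054]
```

View pics/w25.png

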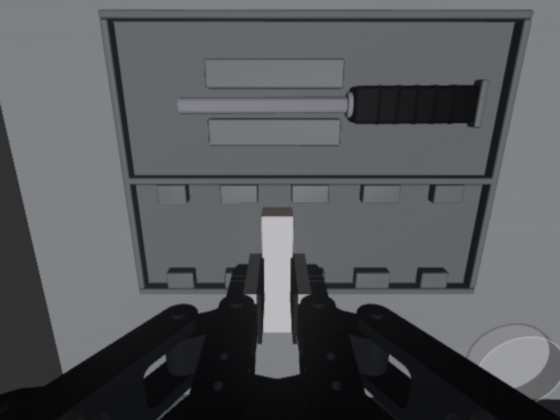

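The bar is over compartment 3. The gap between ribs centres at column 274 and the bar at 277, so I shift 1.5 mm and lower.

>>> arm_command(motion=[[0,-0.005,0.04,0,0,0,0.05],[0,0,0.05,0,0,0,0.05],[0,0,0.02,0,0,0,0.05],[0,0,0.015,0,0,0,0.05],[0,0,0,0,0,0,0.05]])

```text
time: 25.52
eef_pos: [0.4467, 0.3168, 0.0128]
tool_rot: [180.0, 0.0, 0.9]
force: [0.6, 0.0, 0.7]
width: 0.14
```

```bash
python3 -c "
from h import *
s=st();d=snap('wrist','w26')"
```

```text
t 25.52 TCP [0.4467 0.3168 0.0128] rot [1.8e+02 2.0e-02 9.4e-01] w 0.14 tip mould -0.1202 0.308 F mould xyz 0.5 0.3 0.7
```

View pics/w26.png

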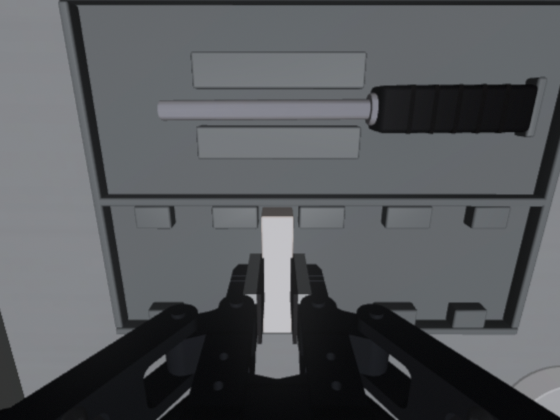

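>>> arm_command(motion=[[-0.004,0,0.008,0,0,0,0.05],[0,0,0.004,0,0,0,0.05],[0,0,0,0,0,0,0.3],[0,0,0,0,0,0,0.3],[0,0,0,0,0,0,0.3],[0,0,-0.1,0,0,0,0.3],[0,0,-0.15,0,0,0,0.3],[0,0,-0.15,0,0,0,0.32],[0,0,-0.1,0,0,0,0.32]])

```text
time: 26.7
eef_pos: [0.4459, 0.3169, 0.1616]
tool_rot: [-179.9, -0.1, 0.9]
force: [0.1, -0.7, -0.2]
width: 0.324
```

```bash
cat >> h.py <<'E'
def bars(d,z,thr=150):
    g=cv2.cvtColor(d['color'],cv2.COLOR_RGB2GRAY);m=(g>thr).astype(np.uint8)
    cs,_=cv2.findContours(m,0,1)
    for k in cs:
        if cv2.contourArea(k)>300:
            r=cv2.minAreaRect(k);b=cv2.boxPoints(r);P=np.array([ray(d,u,v,z) for u,v in b])
            e1=P[1]-P[0];e2=P[2]-P[1];e=e1 if np.linalg.norm(e1)>np.linalg.norm(e2) else e2
            l=sorted([np.linalg.norm(e1),np.linalg.norm(e2)])
            if .045<l[1]<.07 and l[0]<.022: print('bar px',np.round(r[0],1),'c',P.mean(0).round(4),'wl',np.round(l,4),'ang',(np.degrees(np.arctan2(e[1],e[0]))%180).round(1),'tray',tray(P.mean(0)))
def tray(p):
    a=np.radians(.9);q=np.array(p[:2])-[.488,.2972];return np.round([q@[np.cos(a),np.sin(a)],q@[-np.sin(a),np.cos(a)]],4)
E
python3 -c "
from h import *
s=st();d=snap('wrist','w27');bars(d,.018)
print(tool_delta(s,[.5581,.0124,.15]),tool_delta(s,[.5581,.0124,.15],62))"
```

```text
t 26.7 TCP [0.4459 0.3169 0.1616] rot [-1.7994e+02 -1.0000e-01  9.5000e-01] w 0.324 tip mould -0.121 0.3078 F mould xyz 0.4 -0.5 -0.2
bar px [277. 190.] c [0.4466 0.3168 0.018 ] wl [0.0121 0.0572] ang 1.2 tray [-0.0411  0.0202]
bar px [66.8 83.5] c [0.534  0.4881 0.018 ] wl [0.0116 0.055 ] ang 81.8 tray [0.0489 0.1902]
[0.35728596 1.0211307  0.03865132] [-0.72065405  0.80685743  0.03865132]
```

View pics/w27.png

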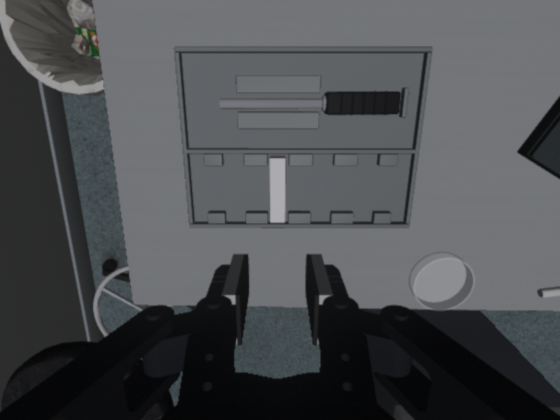

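Bar 2 is placed at tray (-41.1, 20.2) mm. Next bar 3.

>>> arm_command(motion=[[0.05,0.146,0,0,0,0,0.32],[0.051,0.146,0,0,0,0,0.32],[0.051,0.146,0,0,0,0,0.32],[0.051,0.146,0,0,0,0,0.32],[0.051,0.146,0,0,0,0,0.32],[0.051,0.146,0,0,0,0,0.32],[0.051,0.146,0,0,0,0,0.32],[0,0,0,0,0,-0.226,0.32],[0,0,0,0,0,-0.226,0.32],[0,0,0,0,0,-0.226,0.32]])

```text
time: 28.0
eef_pos: [0.5574, 0.0118, 0.159]
tool_rot: [-180.0, 0.0, 31.8]
force: [-0.0, 0.8, 0.2]
width: 0.32
```

>>> arm_command(motion=[[0,0,0,0,0,-0.226,0.32],[0,0,0.1,0,0,-0.226,0.32],[0,0,0.15,0,0,-0.226,0.32],[0,0,0.13,0,0,0,0.32],[0,0,0,0,0,0,0.32]])

```text
time: 28.62
eef_pos: [0.5558, 0.0121, 0.0429]
tool_rot: [-179.7, 0.1, 61.9]
force: [-0.3, -0.2, -0.0]
width: 0.318
```

```bash
python3 -c "
from h import *
s=st();d=snap('wrist','w28');bars(d,.029);print(tool_delta(s,[.5581,.0124,.0195]))"
```

```text
t 28.62 TCP [0.5558 0.0121 0.0429] rot [-1.7973e+02  1.0000e-01  6.1950e+01] w 0.318 tip mould 0.0177 0.1501 F mould xyz -0.2 -0.3 -0.0
bar px [357.5 251.9] c [ 0.5932 -0.0062  0.029 ] wl [0.0136 0.0591] ang 61.8 tray [ 0.1004 -0.305 ]
bar px [281. 252.] c [0.5582 0.0123 0.029 ] wl [0.0128 0.0595] ang 62.8 tray [ 0.0657 -0.2859]
[0.00440915 0.00642463 0.07805194]
```

View pics/w28.png

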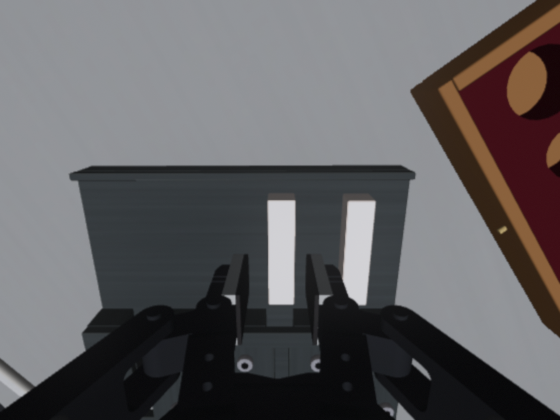

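>>> arm_command(motion=[[0.004,0.006,0.04,0,0,0,0.32],[0,0,0.028,0,0,0,0.32],[0,0,0.01,0,0,0,0.32],[0,0,0,0,0,0,0.05],[0,0,0,0,0,0,0.05],[0,0,0,0,0,0,0.05],[0,0,0,0,0,0,0.05],[0,0,-0.1,0,0,0,0.05]])

```text
time: 29.68
eef_pos: [0.5584, 0.0123, 0.0505]
tool_rot: [-179.8, 0.1, 62.0]
force: [0.3, 0.2, -0.6]
width: 0.138
```

```bash
python3 -c "
from h import *
s=st();d=snap('wrist','w29')"
```

```text
t 29.68 TCP [0.5584 0.0123 0.0505] rot [-1.7979e+02  7.0000e-02  6.1970e+01] w 0.138 tip mould 0.0198 0.1515 F mould xyz 0.2 0.3 -0.6
```

View pics/w29.png

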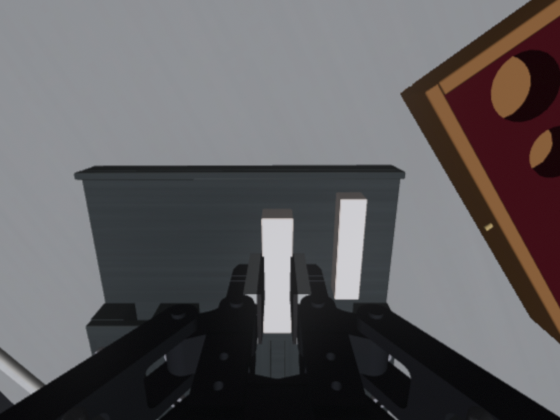

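>>> arm_command(motion=[[0,0,-0.15,0,0,0,0.05],[0,0,-0.15,0,0,0.226,0.05],[0,0,-0.05,0,0,0.226,0.05],[0,0,0,0,0,0.226,0.05],[0,0,0,0,0,0.226,0.05],[0,0,0,0,0,0.226,0.05],[0,0,0,0,0,0.226,0.05],[-0.04,-0.1,0,0,0,0,0.05],[-0.06,-0.15,0,0,0,0,0.05],[-0.06,-0.15,0,0,0,0,0.05]])

```text
time: 30.98
eef_pos: [0.509, 0.1324, 0.157]
tool_rot: [-180.0, -0.0, 0.9]
force: [0.1, 1.0, -1.0]
width: 0.14
```

>>> arm_command(motion=[[-0.066,-0.162,0,0,0,0,0.05],[-0.066,-0.163,0,0,0,0,0.05],[-0.066,-0.162,0,0,0,0,0.05],[0,0,0.12,0,0,0,0.05],[0,0,0.15,0,0,0,0.05],[0,0,0.08,0,0,0,0.05],[0,0,0,0,0,0,0.05]])

```text
time: 31.85
eef_pos: [0.4469, 0.2761, 0.0506]
tool_rot: [179.9, 0.2, 0.9]
force: [0.8, -0.1, 0.6]
width: 0.142
```

```bash
python3 -c "
from h import *
s=st();d=snap('wrist','w30');print(tool_delta(s,[.4468,.2766,.0095]))"
```

```text
t 31.85 TCP [0.4469 0.2761 0.0506] rot [1.7994e+02 1.6000e-01 9.5000e-01] w 0.142 tip mould -0.101 0.2723 F mould xyz 0.8 0.3 0.6
[-0.0004432  -0.00153748  0.13703581]
```

View pics/w30.png

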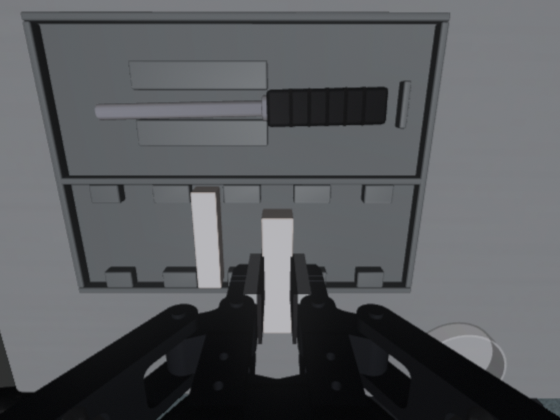

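The rod has been knocked: its handle now sits clear of the stop and slightly angled. I'll check that afterwards. Bar 3 is centred on its gap (260–294), so I lower it and release.

>>> arm_command(motion=[[0,0,0.05,0,0,0,0.05],[0,0,0.05,0,0,0,0.05],[0,0,0.02,0,0,0,0.05],[0,0,0.013,0,0,0,0.05],[0,0,0,0,0,0,0.05],[0,0,0,0,0,0,0.3],[0,0,0,0,0,0,0.3],[0,0,0,0,0,0,0.3],[0,0,-0.1,0,0,0,0.3],[0,0,-0.15,0,0,0,0.3]])

```text
time: 33.15
eef_pos: [0.4471, 0.2762, 0.087]
tool_rot: [180.0, 0.1, 0.9]
force: [0.9, -0.0, 0.0]
width: 0.302
```

>>> arm_command(motion=[[0,0,-0.15,0,0,0,0.32],[0,0,-0.1,0,0,0,0.32],[0,0,0,0,0,0,0.32]])

```text
time: 33.52
eef_pos: [0.4487, 0.2769, 0.1645]
tool_rot: [-179.9, -0.2, 1.0]
force: [0.9, 0.5, 0.6]
width: 0.32
```

```bash
python3 -c "
from h import *
s=st();d=snap('wrist','w31');bars(d,.018);print(tool_delta(s,[.593,-.0063,.15]))"
```

```text
t 33.52 TCP [0.4487 0.2769 0.1645] rot [-179.9    -0.22    0.95] w 0.32 tip mould -0.0998 0.2737 F mould xyz 0.5 0.8 0.6
bar px [277.5 191.5] c [0.4476 0.2764 0.018 ] wl [0.0114 0.0569] ang 1.2 tray [-0.0408 -0.0202]
bar px [232.7 191.5] c [0.4469 0.3167 0.018 ] wl [0.0124 0.0573] ang 0.8 tray [-0.0408  0.0202]
[0.46543055 0.95184887 0.04817673]
```

View pics/w31.png

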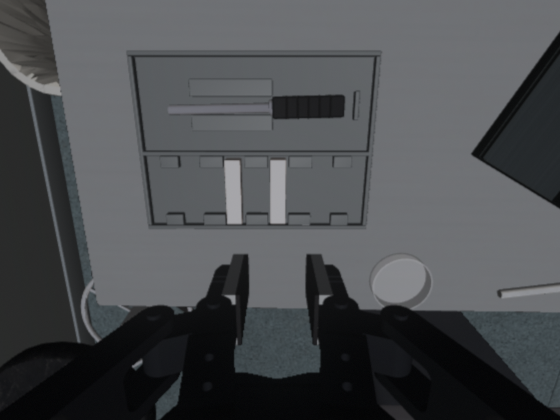

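Both bars read (-40.8, ±20.2) mm in the tray. Before bar 4 I check clearance to the wooden case.

```bash
python3 -c "
from h import *
d=load('w21')
for u,v in [(357,12),(460,178),(540,123)]:
  for z in (0,.04):
    p=ray(d,u,v,z); print(p.round(3),((p[:2]-o)@ex).round(3),((p[:2]-o)@ey).round(3))
d=load('w31');h=ray(d,308,107,.018);e=ray(d,344,105.5,.018);f=ray(d,272,108.5,.018);t=ray(d,168,110,.013)
for p in (h,e,f,t): print('rod',tray(p))
"
```

```text
[0.664 0.051 0.   ] 0.095 0.12
[0.653 0.048 0.04 ] 0.086 0.111
[ 0.696 -0.14   0.   ] 0.213 -0.035
[ 0.681 -0.121  0.04 ] 0.191 -0.025
[ 0.785 -0.124  0.   ] 0.284 0.021
[ 0.759 -0.107  0.04 ] 0.253 0.024
rod [ 0.033  -0.0456]
rod [ 0.0342 -0.0756]
rod [ 0.0318 -0.0156]
rod [0.0305 0.0731]
```

>>> arm_command(motion=[[0.06,0.13,0,0,0,0,0.32],[0.0665,0.136,0,0,0,0,0.32],[0.0665,0.136,0,0,0,0,0.32],[0.0665,0.136,0,0,0,0,0.32],[0.0665,0.136,0,0,0,0,0.32],[0.0665,0.136,0,0,0,0,0.32],[0.0665,0.136,0,0,0,0,0.32],[0,0,0,0,0,-0.226,0.32],[0,0,0,0,0,-0.226,0.32],[0,0,0,0,0,-0.226,0.32]])

```text
time: 34.83
eef_pos: [0.5897, -0.0051, 0.1604]
tool_rot: [-179.9, 0.1, 31.8]
force: [-0.6, -0.3, 1.8]
width: 0.319
```

>>> arm_command(motion=[[0,0,0,0,0,-0.226,0.32],[0,0,0,0,0,-0.226,0.32],[0,0,0,0,0,-0.226,0.32],[0,0,0.1,0,0,0,0.32],[0,0,0,0,0,0,0.32]])

```text
time: 35.45
eef_pos: [0.5887, -0.0048, 0.1291]
tool_rot: [-179.7, 0.1, 61.9]
force: [-0.1, 0.5, 0.8]
width: 0.32
```

```bash
python3 -c "
from h import *
s=st();d=snap('wrist','w32');bars(d,.029);print(tool_delta(s,[.593,-.0063,.0195]))"
```

```text
t 35.45 TCP [ 0.5887 -0.0048  0.1291] rot [-1.7972e+02  1.0000e-01  6.1950e+01] w 0.32 tip mould 0.0547 0.1506 F mould xyz -0.3 0.4 0.8
bar px [387.  402.1] c [ 0.5884 -0.2268  0.029 ] wl [0.0146 0.0632] ang 101.0 tray [ 0.0921 -0.5255]
bar px [165.9 402.5] c [ 0.4017 -0.1287  0.029 ] wl [0.0142 0.0661] ang 22.5 tray [-0.093  -0.4245]
bar px [284. 204.] c [ 0.5933 -0.0068  0.029 ] wl [0.0133 0.0595] ang 62.7 tray [ 0.1005 -0.3056]
[0.00244792 0.01498812 0.36531095]
```

View pics/w32.png

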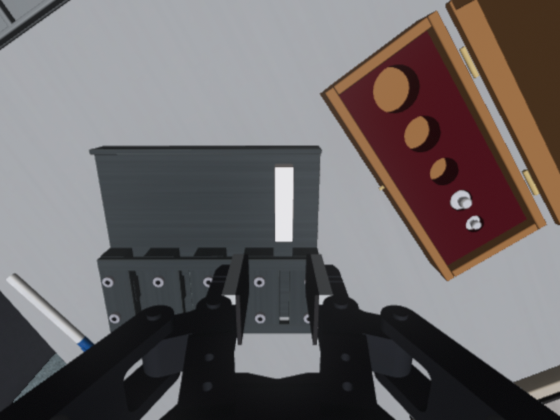

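Rod handle at tray (33, -46), nose tip at (30.5, 73) — still within tolerance, to be checked again later. Now bar 4 (at 284,204).

>>> arm_command(motion=[[0.002,0.015,0.1,0,0,0,0.32],[0,0,0.13,0,0,0,0.32],[0,0,0.06,0,0,0,0.32],[0,0,0.04,0,0,0,0.32],[0,0,0.03,0,0,0,0.32],[0,0,0,0,0,0,0.32]])

```text
time: 36.25
eef_pos: [0.5945, -0.0066, 0.0242]
tool_rot: [-180.0, -0.0, 62.0]
force: [-0.2, 0.6, -0.7]
width: 0.322
```

```bash
python3 -c "
from h import *
s=st();d=snap('wrist','w33');print(tool_delta(s,[.593,-.0065,.0195]))"
```

```text
t 36.25 TCP [ 0.5945 -0.0066  0.0242] rot [-1.800e+02 -1.000e-02  6.196e+01] w 0.322 tip mould 0.0607 0.1518 F mould xyz -0.5 0.4 -0.7
[-0.00217407 -0.00465352  0.01552886]
```

View pics/w33.png

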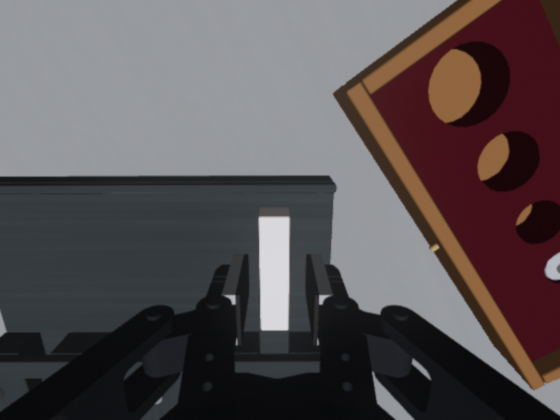

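>>> arm_command(motion=[[0,-0.004,0.015,0,0,0,0.32],[0,0,0,0,0,0,0.32],[0,0,0,0,0,0,0.05],[0,0,0,0,0,0,0.05],[0,0,0,0,0,0,0.05],[0,0,0,0,0,0,0.05],[0,0,-0.1,0,0,0,0.05]])

```text
time: 37.17
eef_pos: [0.5921, -0.0059, 0.0479]
tool_rot: [-179.8, 0.1, 62.0]
force: [-0.2, 0.1, -0.1]
width: 0.14
```

```bash
python3 -c "
from h import *
s=st();d=snap('wrist','w34')"
```

```text
t 37.17 TCP [ 0.5921 -0.0059  0.0479] rot [-1.7979e+02  7.0000e-02  6.1960e+01] w 0.14 tip mould 0.0582 0.1512 F mould xyz -0.2 0.0 -0.1
```

View pics/w34.png

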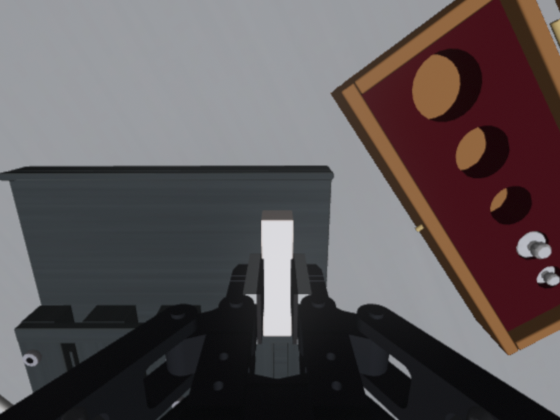

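>>> arm_command(motion=[[0,0,-0.15,0,0,0,0.05],[0,0,-0.15,0,0,0.226,0.05],[0,0,-0.05,0,0,0.226,0.05],[0,0,0,0,0,0.226,0.05],[0,0,0,0,0,0.226,0.05],[0,0,0,0,0,0.226,0.05],[0,0,0,0,0,0.226,0.05],[-0.05,-0.09,0,0,0,0,0.05],[-0.08,-0.14,0,0,0,0,0.05],[-0.08,-0.14,0,0,0,0,0.05]])

```text
time: 38.48
eef_pos: [0.5278, 0.1048, 0.1544]
tool_rot: [-180.0, 0.0, 0.9]
force: [0.9, 0.5, -0.4]
width: 0.144
```

>>> arm_command(motion=[[-0.085,-0.149,0,0,0,0,0.05],[-0.086,-0.149,0,0,0,0,0.05],[-0.086,-0.148,0,0,0,0,0.05],[0,0,0.12,0,0,0,0.05],[0,0,0.15,0,0,0,0.05],[0,0,0.08,0,0,0,0.05],[0,0,0,0,0,0,0.05]])

```text
time: 39.35
eef_pos: [0.4483, 0.2361, 0.0482]
tool_rot: [180.0, 0.2, 0.9]
force: [0.2, 0.2, -0.1]
width: 0.139
```

```bash
python3 -c "
from h import *
s=st();d=snap('wrist','w35');print(tool_delta(s,[.4482,.2366,.0095]))"
```

```text
t 39.35 TCP [0.4483 0.2361 0.0482] rot [1.7995e+02 1.7000e-01 9.5000e-01] w 0.139 tip mould -0.081 0.2376 F mould xyz 0.1 0.3 -0.1
[-0.0003084  -0.00157093  0.12888427]
```

View pics/w35.png

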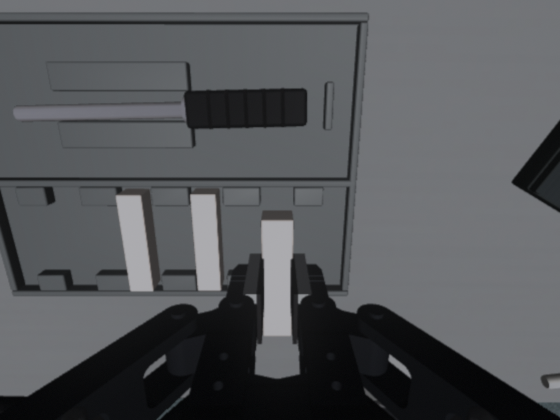

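>>> arm_command(motion=[[0,0,0.05,0,0,0,0.05],[0,0,0.05,0,0,0,0.05],[0,0,0.02,0,0,0,0.05],[0,0,0.007,0,0,0,0.05],[0,0,0,0,0,0,0.05],[0,0,0,0,0,0,0.3],[0,0,0,0,0,0,0.3],[0,0,0,0,0,0,0.3],[0,0,-0.1,0,0,0,0.3],[0,0,-0.15,0,0,0,0.3]])

```text
time: 40.65
eef_pos: [0.4485, 0.2362, 0.0865]
tool_rot: [180.0, 0.1, 0.9]
force: [0.8, -0.4, 0.5]
width: 0.297
```

>>> arm_command(motion=[[0,0,-0.15,0,0,0,0.35],[0,0,-0.1,0,0,0,0.35],[0,0,0,0,0,0,0.35]])

```text
time: 41.02
eef_pos: [0.4501, 0.2368, 0.1638]
tool_rot: [-179.9, -0.2, 1.0]
force: [-1.2, -0.2, -1.1]
width: 0.349
```

```bash
python3 -c "
from h import *
s=st();d=snap('wrist','w36');bars(d,.018)
d=snap('side','si36');cv2.imwrite('pics/si36a.png',cv2.resize(d['color'][240:390,160:340,::-1],None,fx=4,fy=4,interpolation=2))"
```

```text
t 41.02 TCP [0.4501 0.2368 0.1638] rot [-179.92   -0.22    0.95] w 0.349 tip mould -0.0797 0.239 F mould xyz -1.0 -0.8 -1.1
bar px [232.9 192.5] c [0.4477 0.2764 0.018 ] wl [0.0125 0.0573] ang 0.8 tray [-0.0407 -0.0202]
bar px [188.2 193. ] c [0.4465 0.3166 0.018 ] wl [0.0124 0.0588] ang 0.9 tray [-0.0411  0.02  ]
bar px [277.5 191.5] c [0.4492 0.2362 0.018 ] wl [0.0114 0.0568] ang 1.2 tray [-0.0397 -0.0604]
```

View pics/w36.png

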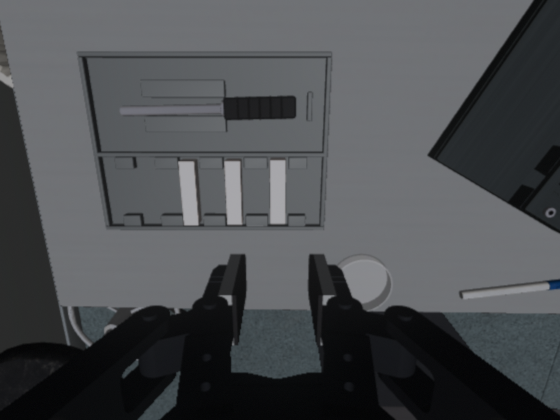

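View pics/si36a.png

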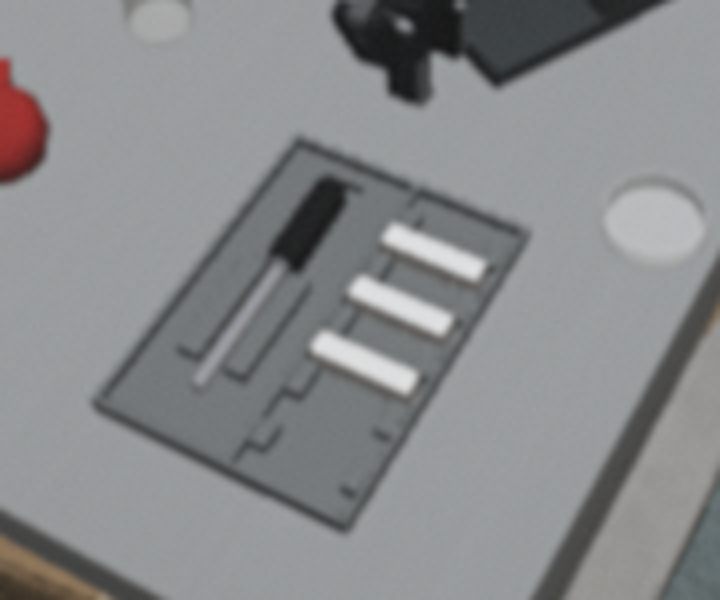

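All three bars are in place. I measure the rod once more, and check the bystanders.

```bash
python3 -c "
from h import *
d=load('w36')
g=cv2.cvtColor(d['color'],cv2.COLOR_RGB2GRAY);m=(g<50).astype(np.uint8);m[:90]=0;m[125:]=0;m[:,:215]=0;m[:,303:]=0
k=max(cv2.findContours(m,0,1)[0],key=cv2.contourArea);r=cv2.minAreaRect(k);print(r)
b=cv2.boxPoints(r)
P=np.array([ray(d,u,v,.020) for u,v in b]);print('handle',tray(P.mean(0)), [np.linalg.norm(P[i+1]-P[i]).round(4) for i in range(2)])
print('tip',tray(ray(d,120,110.5,.015)))
a=load('si36')['color'].astype(int);c=load('side0')['color'].astype(int)
for n,(x0,x1,y0,y1) in {'beaker':(188,210,222,252),'stopper':(372,388,152,172),'weight':(332,344,143,158)}.items(): print(n,np.abs(a[y0:y1,x0:x1]-c[y0:y1,x0:x1]).mean().round(2))
"
```

```text
((259.14984130859375, 107.89019012451172), (23.032041549682617, 72.04207611083984), 88.97696685791016)
handle [ 0.0332 -0.0452] [np.float64(0.059), np.float64(0.0183)]
tip [0.0311 0.0726]
beaker 7.6
stopper 32.46
weight 46.59
```

```bash
python3 -c "
from h import *
a=load('si36')['color'][120:260,180:400,::-1];c=load('side0')['color'][120:260,180:400,::-1]
cv2.imwrite('pics/cmp.png',np.hstack([cv2.resize(x,(396,252),interpolation=2) for x in (c,a)]))"
```

```text
(no output)
```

View pics/cmp.png

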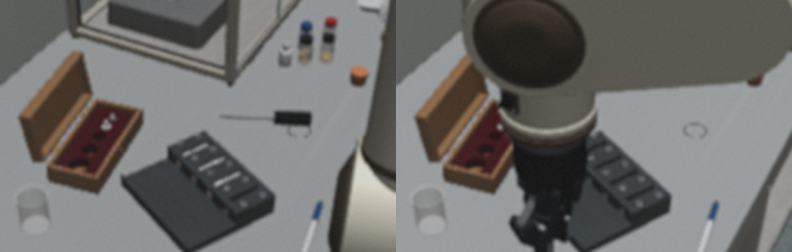

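The arm only occludes the stopper and weight in this view. The beaker is unmoved, and every motion stayed clear of the others. The rod is about 5 mm from its nominal place (limit 12 mm) with the nose in the channel, so I hand in.

```bash
python3 -c "
from h import *
st();print(ctrl.finish_job())"
```

```text
t 41.12 TCP [0.4491 0.2364 0.1611] rot [-1.8e+02  1.0e-02  9.4e-01] w 0.347 tip mould -0.0804 0.2381 F mould xyz 0.1 -0.0 -0.2
the job is handed in; nothing more can be done
None
```

I pushed all three stuck bars (bores 2, 3 and 4; bore 1 was empty) out onto the ledge with the rod. I then laid the rod and the bars in the tray and handed the job in at about 41 s of the 208 s allowed.

| Item | Last measured position | Limit |
|---|---|---|
| Bars (compartments 1, 2, 3) | within about 1.5 mm of centre, within about 0.5° along it | 8 mm, 0.15 rad (about 8.6°) |
| Rod handle | about 5 mm from its mark | 12 mm |
| Rod nose tip | about 123 mm beyond the mark, down the channel | over 100 mm |

- **Rod moved after placing:** I set the rod down within about 1 mm of its mark, and it was later knocked a few millimetres towards the nose. I left it there because it was still within tolerance. The nose is off-centre and sits close to one channel rib.
- **Height not measured:** I judged that everything lies flat from the pictures alone.
- **Bystanders:** The beaker had not moved. In the last side picture the arm hid the weight and most of the stopper, so I could not confirm those two by image. No move went near them and no unexpected force showed.

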